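# Put the mixed-up tills back in their own boxes and close the lids

### The job

The lift-out tills of these two freshly waxed boxes have been mixed up: the dark one sits in the pale box and the pale one in the dark box. Swap them (the cork mat is free for parking one on the way), so that each till lies flat on the ledges of the box of its own wood, then close each box with the lid of its own wood, seated all the way down. Leave the wax tin and the sanding block where they are.

Things in the scene. Friction and masses are not known exactly. Their poses are not given: they have to be found in the camera images.
- box_dark: Open box of dark brown wood, fixed on the grey-topped assembly base (its top: z = 0.090). Outside 100 (x) x 136 (y) x 72 high, opening 86 x 122, mouth chamfered 5 at 45 degrees. Ledges at its short ends carry a till, underside 30 above the origin. Origin: centre of its underside; y along its long side, z up. A half turn makes no difference to boxes, tills and lids.
- box_light: Open box of pale wood, fixed on the grey-topped assembly base (its top: z = 0.090). Outside 100 (x) x 136 (y) x 72 high, opening 86 x 122, mouth chamfered 5 at 45 degrees. Ledges at its short ends carry a till, underside 30 above the origin. Origin: centre of its underside; y along its long side, z up. A half turn makes no difference to boxes, tills and lids.
- till_dark_mid (a point): Loose tray of dark brown wood, at first in the pale box. 78 (x) x 114 (y), walls 18 high, 4 thick; floor 4. A divider 10 thick runs along y through its middle; the middle 60 mm of it is a grip, its top 30 above the tray's underside, 30 mm free each side for fingers. 4 mm play all round in either box. Point: on the divider's middle, 15 above the underside.
- till_light_mid (a point): Loose tray of pale wood, at first in the dark brown box. 78 (x) x 114 (y), walls 18 high, 4 thick; floor 4. A divider 10 thick runs along y through its middle; the middle 60 mm of it is a grip, its top 30 above the tray's underside, 30 mm free each side for fingers. 4 mm play all round in either box. Point: on the divider's middle, 15 above the underside.
- lid_dark_mid (a point): Loose lid of dark brown wood, at first on the base. Plug 81 (x) x 117 (y) x 9 deep enters a box's mouth (2.5 play all round); plate 103 x 139 x 9 over it then rests on the rim, plug's underside 63 above the box's origin. Bar grip on top: 14 wide (x), 56 long (y), 24 high; foot strip 18 wide, 2 high. Total height 42. Point: middle of the lid, 21 above the plug's underside.
- lid_light_mid (a point): Loose lid of pale wood, at first on the base. Plug 81 (x) x 117 (y) x 9 deep enters a box's mouth (2.5 play all round); plate 103 x 139 x 9 over it then rests on the rim, plug's underside 63 above the box's origin. Bar grip on top: 14 wide (x), 56 long (y), 24 high; foot strip 18 wide, 2 high. Total height 42. Point: middle of the lid, 21 above the plug's underside.
- mat: Free cork mat, 108 (x) x 144 (y) x 3 thick, fixed on the base's top: the spot where a till can be parked on the way. Origin: centre of its underside.
- wax_tin: Round cream-coloured tin, 72 across, 28 high, loose, on the base; a bystander. Origin: centre of its underside.
- sanding_block: Brown sanding block, 63 x 114 x 31, loose, on the base; a bystander. Origin: centre of its underside.
- floor_fan: Tall caged fan on the bench, fixed: an obstacle right of the base. Its cage, up to 0.46 m high, stands over x = 0.48 to 0.94, y = -0.07 to -0.28; its black control box, 157 high, at x = 0.41 to 0.50, y = 0.01 to -0.09; its foot is under 30 high. (Left of the base, from y = 0.36, a clamp jig with a red lever, 106 high.) Origin: under the fan's middle.

How it is judged (in metres and radians):
At the end, for the whole second after the job is handed in: Each till lies in the box of its own wood and each lid is on the box of its own wood: centred within 8 mm, square to the box within 0.10 rad, level within 0.06 rad, at its seated height within 4 mm, and at rest (horizontal distance between each of till_dark_mid, lid_dark_mid and box_dark below 0.008 m and z of till_dark_mid in the frame of box_dark between 0.041 and 0.049 m and angle between the y axis of each of till_dark_mid, lid_dark_mid and the y axis of box_dark, either way round below 0.1 rad and angle between each of till_dark_mid, lid_dark_mid, till_light_mid, lid_light_mid's own z axis and vertical below 0.06 rad and linear speed of each of till_dark, lid_dark, till_light, lid_light below 0.02 m/s and z of lid_dark_mid in the frame of box_dark between 0.08 and 0.088 m and horizontal distance between each of till_light_mid, lid_light_mid and box_light below 0.008 m and z of till_light_mid in the frame of box_light between 0.041 and 0.049 m and angle between the y axis of each of till_light_mid, lid_light_mid and the y axis of box_light, either way round below 0.1 rad and z of lid_light_mid in the frame of box_light between 0.08 and 0.088 m); the robot touches nothing.
It fails at once if the wax tin is shifted by more than 30 mm (distance of wax_tin from where it was at the start of the episode above 0.03 m).
It fails at once if the sanding block is shifted by more than 30 mm (distance of sanding_block from where it was at the start of the episode above 0.03 m).
It also fails if it takes over 128 s, if anything falls off the work surface, if the arm or the gripper's body presses on something with over 40 N, if the wrist force passes 120 N, or if a joint passes its speed limit or range.

### The arm

A 6-joint arm with a two-finger parallel gripper is mounted at the origin on a cart in front of the work surface, level with it; the furniture and walls round the work are solid. World frame = base frame: x ahead of the robot, y to its left, z up, the work surface at z = 0. Lengths are in m, angles in degrees, forces in N, time in s.
With the tool pointing down it reaches from about 0.4 to 0.825 m from the base axis. Payload 7 kg.
Tool frame: the origin (TCP) lies between the finger pads; the fingertips stand 19 mm ahead of it and the grasp point (between the pads) is the TCP (r.finger_overhang is the distance from the TCP to the fingertips, in m); z points along the fingers, y is the direction in which the jaws open and shut (so a half turn about z gives the same grasp; the last joint's range is limited). The gripper opens to 88 mm and grips with 3 to 60 N. Pads are 19 mm wide; open, the fingers measure 130 mm over their backs; the gripper's body (78 mm by 193 mm) begins 47 mm behind the grasp point.
Start: joints at [83.428, 20.546, 0.682, 0, -70.136, -16.507], TCP at [0.265, 0.621, 0.246] pointing down, gripper open.
Joint ranges: [-176.03, 176.03], [-82.01, 121.73], [-58.28, 71.71], [-173.87, 95.51], [-174.79, -0.11], [-173.66, 173.66]. Speed limits (degrees/s): [136.94, 136.94, 172.46, 180, 180, 180].

### API

Orientations are given as [roll, pitch, yaw] about the fixed x, y, z axes, in that order (R = Rz(yaw) Ry(pitch) Rx(roll)).
In Python, from plant import r, optics gives the robot as it stands. The module is installed in compiled form; this text tells all that it offers.
- The arm moves only by the tool step_arm, never from a script. Its argument "increments" is a list of rows, each an object of numbers: "tx", "ty", "tz": the shift along the world's x, y, z in mm; "ax", "ay", "az": the turn, a rotation vector about the world's x, y, z in degrees; "claw": the gripper command: -1 is shut, 1 is fully open, values between are in proportion. In form: [{"tx": .., "ty": .., "tz": .., "ax": .., "ay": .., "az": .., "claw": ..}, ...]. A call has 1 to 12 rows; each row shifts and turns the commanded pose from where the row before left it; what a row does not reach is not made up. A row lasts 1/10 s, in which the tool goes at most 50 mm and 8.59 degrees, less where a joint would pass 70% of its speed; a pose out of reach is approached as far as the arm can. A call with a gripper value outside its range is refused whole. The fingers move at their own pace and stop on an object; "newtons" is the grip in N (left out, the last holds). Time passes only in rows, so rows that do not move let the fingers close. It gives the time, the measured TCP pose, the force and the opening at its end, in the units of the state.
- r.get_state(): the state, without advancing time (a new reading comes with each control period).
- optics.capture(name): name is "scene" or "side" or "wrist"; returns a dict with "image" (384x512x3 uint8, blue, green, red), "depth" (384x512 float32, m along the optical axis (not along the pixel's ray), 0 where there is no reading), "fx", "fy", "cx", "cy" (pixels), "R" (3x3) and "t" (3): a world point X has camera coordinates R X + t. Camera axes: x right, y down, z forward; pixel columns grow to the right and rows downward; lengths in m; the calibration is good to about 2 mm. A picture is of the moment at which its call begins.
- r.close_job(): hands the job in, once; it reports no verdict.
The state is a dict: "time_s": time; "joints": joint angles; "qd": joint speeds; "joint_torque": joint torques, N m; "tcp_pos": TCP position; "eef_rot": TCP orientation; "contact_force": force on the tool from outside, world axes, zero at the start; "moment": the same for the moment, N m; "gripper_width": finger opening in m.
Only numpy, scipy, OpenCV 4.12 (cv2) and the standard library are available. Lean on these libraries where they do the work, as an engineer would, in place of code of your own. Each camera call takes 0.05 s, during which the arm holds its last target. There are 200 camera calls.

## Working session

There is one attempt and no reset: what is moved stays moved. The work goes in short steps, Python scripts to look and compute and a tool call to move; the robot and the scene stay as the last step left them, time stands still between calls to the robot, and variables do not carry over. Pictures are saved under pics/ and viewed, about 12 in all and at most 16, crops included, and the job is handed in when it is done.

Besides the shell and the picture viewer there is one more tool, called after "Call:" by a JSON object that holds its "op" and its "data", one argument or row to a line. step_arm: Moves the arm, as the interface text tells. Its arguments: {"type":"object","properties":{"increments":{"type":"array","items":{"type":"object","properties":{"tx":{"type":"number"},"ty":{"type":"number"},"tz":{"type":"number"},"ax":{"type":"number"},"ay":{"type":"number"},"az":{"type":"number"},"claw":{"type":"number"}}}},"newtons":{"type":"number"}},"required":["increments"]}

```bash
mkdir -p pics
cat > h.py <<'E'
import numpy as np, cv2
from plant import r, optics
def cap(n):
    c=optics.capture(n); c['image']=np.asarray(c['image']); return c
def cloud(c):
    d=c['depth']; v,u=np.indices(d.shape)
    P=np.stack([(u-c['cx'])/c['fx']*d,(v-c['cy'])/c['fy']*d,d],-1)
    W=(P-np.asarray(c['t']))@np.asarray(c['R']); W[d==0]=np.nan; return W
E
python3 - <<'E'
from h import *
for n in ('scene','side'):
    c=cap(n); cv2.imwrite(f'pics/{n}0.png',c['image']); np.savez(f'{n}0.npz',**c)
    R=np.array(c['R']);print(n,-R.T@np.array(c['t']),R[2],c['fx'])
print(r.get_state(), r.finger_overhang)
E
```

```text
scene [-0.23272196 -0.40625079  0.75933581] [ 0.71605357  0.40641042 -0.56753665] 466.90411777524184
side [ 0.20360385 -0.60978238  0.66155416] [ 0.37347674  0.71950963 -0.58550919] 423.27445168393416
{'time_s': 0.1, 'joints': array([ 8.34289801e+01,  2.05892525e+01,  6.40810527e-01, -1.72441670e-02,
       -7.01357704e+01, -1.65076232e+01]), 'qd': array([ 0.06450276, -0.06276721,  0.11705138, -0.02021481, -0.02490338,
        0.00955588]), 'joint_torque': array([-1.30769084e-03, -5.84164345e+01,  2.93754601e+01,  7.01552063e+00,
        1.02428271e-02, -4.98003226e-05]), 'tcp_pos': array([0.26445528, 0.62061299, 0.24470979]), 'eef_rot': array([ 1.79914652e+02, -8.38717545e-03, -2.30845083e+01]), 'contact_force': array([-0.16036227, -0.09456764, -0.3507247 ]), 'moment': array([ 0.02468648,  0.02256296, -0.00580821]), 'gripper_width': 0.08764004437722801} 0.019
```

View pics/scene0.png

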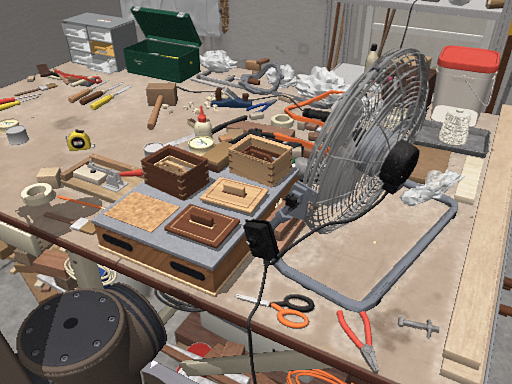

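View pics/side0.png

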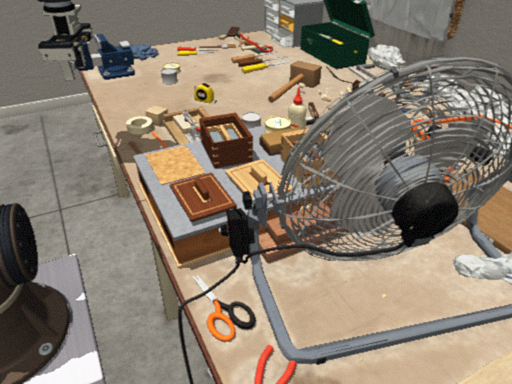

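The scene view shows the dark box (about px 175,170, pale till in it), the pale box (260,158, dark till), the mat (138,210), the dark lid (203,224) and the pale lid (235,195). The wax tin (205,150) and the sanding block lie behind. In the side view the fan hides the pale box. Next I'll build an orthographic map.

```bash
cat >> h.py <<'E'
def ortho(c,x0=.25,x1=.85,y0=-.1,y1=.45,s=1000,zmin=.06,zmax=.3):
    W=cloud(c).reshape(-1,3); I=c['image'].reshape(-1,3)
    m=np.isfinite(W[:,0])&(W[:,2]>zmin)&(W[:,2]<zmax)&(W[:,0]>x0)&(W[:,0]<x1)&(W[:,1]>y0)&(W[:,1]<y1)
    W=W[m];I=I[m];o=np.argsort(W[:,2]);W=W[o];I=I[o]
    H=int((x1-x0)*s);B=int((y1-y0)*s)
    im=np.zeros((H,B,3),np.uint8);z=np.zeros((H,B))
    a=((x1-W[:,0])*s).astype(int).clip(0,H-1);b=((y1-W[:,1])*s).astype(int).clip(0,B-1)
    for da in(0,1):
      for db in (0,1):
        aa=(a+da).clip(0,H-1);bb=(b+db).clip(0,B-1)
        im[aa,bb]=I;z[aa,bb]=W[:,2]
    return im,z
E
python3 - <<'E'
from h import *
c=dict(np.load('scene0.npz'))
im,z=ortho(c)
for k in range(0,600,50): cv2.putText(im,f'{.85-k/1000:.2f}',(0,k+5),0,.35,(0,255,255),1); cv2.line(im,(0,k),(550,k),(90,90,90),1)
for k in range(0,550,50): cv2.putText(im,f'{.45-k/1000:.2f}',(k,595),0,.35,(0,255,255),1); cv2.line(im,(k,0),(k,600),(90,90,90),1)
cv2.imwrite('pics/ortho.png',im)
E
```

```text
(no output)
```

View pics/ortho.png

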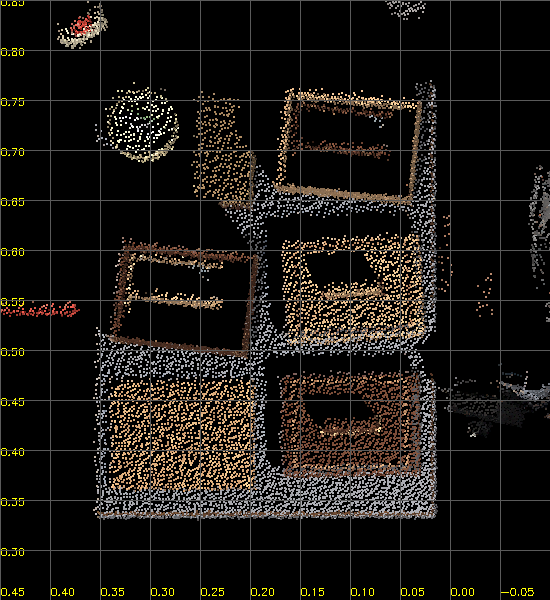

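The map agrees with the sizes given: the base top spans x 0.335–0.77, y 0.02–0.36, and the long sides run along y. I'll fit the poses now and bring the wrist camera over the work.

```bash
cat >> h.py <<'E'
from scipy.optimize import least_squares
def loc(P,p):
    c,s=np.cos(p[2]),np.sin(p[2]); d=P-p[:2]
    return np.c_[d@[c,s],d@[-s,c]]
def fit_rim(P,g,a,b):
    "points on the outline a x b (half sizes used)"
    f=lambda p:(lambda q:np.where((q>0).any(1),np.hypot(*np.maximum(q,0).T),q.max(1)))(np.abs(loc(P,p))-[a/2,b/2])
    s=least_squares(f,g,loss='soft_l1',f_scale=.0015,x_scale=[.01,.01,.1]); return s.x,np.median(np.abs(f(s.x)))
def fit_plate(P,a,b):
    "filled rectangle: contour angle by minimal area, centre mid of quantiles"
    best=None
    for t in np.radians(np.arange(-20,20,.25)):
        q=loc(P,[0,0,t]); lo,hi=np.quantile(q,[.006,.994],axis=0); A=np.prod(hi-lo)
        if best is None or A<best[0]: best=(A,t,(lo+hi)/2,hi-lo)
    A,t,m,sz=best; c,s=np.cos(t),np.sin(t)
    return np.r_[m[0]*c-m[1]*s,m[0]*s+m[1]*c,np.degrees(t)],sz
def sel(c,x,y,z):
    W=cloud(c).reshape(-1,3); W=W[np.isfinite(W[:,0])]
    return W[(W[:,0]>x[0])&(W[:,0]<x[1])&(W[:,1]>y[0])&(W[:,1]<y[1])&(W[:,2]>z[0])&(W[:,2]<z[1])]
REG=dict(box_dark=((.48,.62),(.18,.36)),box_light=((.635,.775),(.02,.195)),lid_dark=((.365,.49),(.02,.175)),lid_light=((.50,.63),(.02,.175)),mat=((.35,.48),(.185,.355)))
def report(c,tills=True):
    for k in('box_dark','box_light'):
        P=sel(c,*REG[k],(.1585,.167)); x,e=fit_rim(P[:,:2],[np.mean(REG[k][0]),np.mean(REG[k][1]),0],.098,.134)
        print(k,len(P),x[:2].round(4),np.degrees(x[2]).round(2),'med',e.round(4),'z',np.median(P[:,2]).round(4))
        if tills:
            P=sel(c,*REG[k],(.135,.1575)); q=loc(P[:,:2],x); P=P[(abs(q)<[.02,.035]).all(1)]
            if len(P)>30: print('  grip',len(P),*fit_plate(P[:,:2],.01,.06),'z',np.quantile(P[:,2],[.1,.5,.9]).round(4))
    for k in('lid_dark','lid_light'):
        P=sel(c,*REG[k],(.102,.1125)); print(k,len(P),*fit_plate(P[:,:2],0,0),'z',np.median(P[:,2]).round(4))
        P=sel(c,*REG[k],(.126,.137)); print('  bar',len(P),*fit_plate(P[:,:2],0,0),'z',np.median(P[:,2]).round(4))
E
python3 - <<'E'
from h import *
report(dict(np.load('scene0.npz')))
E
```

```text
box_dark 365 [0.5516 0.2659] -6.77 med 0.0016 z 0.1617
  grip 151 [ 0.55046307  0.26530029 -6.5       ] [0.01285625 0.06804647] z [0.1379 0.1472 0.1516]
box_light 327 [0.7036 0.1017] -5.55 med 0.0015 z 0.1616
  grip 161 [ 0.70152259  0.10233427 -4.25      ] [0.0129742  0.06823562] z [0.1371 0.1457 0.1512]
lid_dark 1659 [0.42555259 0.10006697 1.        ] [0.10332501 0.13801195] z 0.1092
  bar 137 [0.42483173 0.09873117 1.        ] [0.01439788 0.05428205] z 0.1317
lid_light 1261 [0.56116529 0.09733665 3.75      ] [0.10376898 0.13762525] z 0.1091
  bar 108 [0.56186282 0.09734924 4.5       ] [0.01467089 0.05458557] z 0.1315
```

Call:
{"op": "step_arm", "data": {
  "increments": [
    {"tx":20,"ty":-35,"tz":20,"az":-8},
    {"tx":20,"ty":-35,"tz":20,"az":-8},
    {"tx":20,"ty":-35,"tz":20,"az":-8},
    {"tx":20,"ty":-35,"tz":20,"az":-8},
    {"tx":20,"ty":-35,"tz":20,"az":-8},
    {"tx":20,"ty":-35,"tz":20,"az":-8},
    {"tx":20,"ty":-35,"tz":20,"az":-8},
    {"tx":20,"ty":-35,"tz":20,"az":-8},
    {"tx":20,"ty":-35,"tz":20},
    {"tx":20,"ty":-35,"tz":20,"claw":-0.545}
  ],
  "newtons": 50
}}

```text
$.increments[0]: bad value
```

Call:
{"op": "step_arm", "data": {
  "increments": [
    {"tx":20,"ty":-35,"tz":20,"ax":0,"ay":0,"az":-8,"claw":-0.545}
  ],
  "newtons": 50
}}

```text
time_s: 0.2
tcp_pos: [0.2826, 0.5867, 0.2611]
eef_rot: [179.6, -0.1, -31.0]
contact_force: [1.4, -0.7, -0.1]
gripper_width: 0.0838
```

Call:
{"op": "step_arm", "data": {
  "increments": [
    {"tx":20,"ty":-35,"tz":20,"ax":0,"ay":0,"az":-8,"claw":-0.545},
    {"tx":20,"ty":-35,"tz":20,"ax":0,"ay":0,"az":-8,"claw":-0.545},
    {"tx":20,"ty":-35,"tz":20,"ax":0,"ay":0,"az":-8,"claw":-0.545},
    {"tx":20,"ty":-35,"tz":20,"ax":0,"ay":0,"az":-8,"claw":-0.545},
    {"tx":20,"ty":-35,"tz":20,"ax":0,"ay":0,"az":-8,"claw":-0.545},
    {"tx":20,"ty":-35,"tz":20,"ax":0,"ay":0,"az":-8,"claw":-0.545},
    {"tx":20,"ty":-35,"tz":20,"ax":0,"ay":0,"az":-8,"claw":-0.545},
    {"tx":20,"ty":-35,"tz":20,"ax":0,"ay":0,"az":-3,"claw":-0.545},
    {"tx":20,"ty":-35,"tz":20,"ax":0,"ay":0,"az":0,"claw":-0.545},
    {"tx":20,"ty":-35,"tz":20,"ax":0,"ay":0,"az":0,"claw":-0.545},
    {"tx":0,"ty":0,"tz":0,"ax":0,"ay":0,"az":0,"claw":-0.545},
    {"tx":0,"ty":0,"tz":0,"ax":0,"ay":0,"az":0,"claw":-0.545}
  ]
}}

```text
time_s: 1.4
tcp_pos: [0.4849, 0.2351, 0.4655]
eef_rot: [180.0, 0.0, -90.2]
contact_force: [-0.6, 0.4, -0.7]
gripper_width: 0.0196
```

Run:
```python
from h import *
c=cap('wrist'); np.savez('w0.npz',**c); cv2.imwrite('pics/w0.png',c['image'])
R=np.array(c['R']);print(-R.T@np.array(c['t']),R[2]); s=r.get_state();print(s['tcp_pos'],s['eef_rot'],s['gripper_width'],s['joints'])
report(c)
```

```text
[0.48623597 0.16140192 0.60506875] [ 5.71235444e-04  2.74796333e-01 -9.61502288e-01]
[0.48443597 0.23580837 0.46487006] [ 1.79940441e+02 -9.32238892e-03 -9.01300777e+01] 0.019830150519005586 [ 4.67830017e+01  3.90210654e+00  6.99701454e+00 -3.71844384e-02
 -9.31424005e+01 -4.69151072e+01]
box_dark 1355 [0.5554 0.2654] -6.67 med 0.0018 z 0.1614
  grip 351 [ 0.55460429  0.26562154 -6.        ] [0.0100702  0.06877229] z [0.1444 0.1497 0.1511]
box_light 1439 [0.7068 0.0994] -5.54 med 0.0015 z 0.1612
  grip 657 [ 0.70525179  0.09952517 -6.        ] [0.01010593 0.06893173] z [0.1379 0.1485 0.1509]
lid_dark 6746 [0.42918459 0.09952796 0.        ] [0.10156182 0.13638557] z 0.1085
  bar 433 [0.42889444 0.09964302 1.25      ] [0.01390986 0.05381111] z 0.132
lid_light 6679 [0.56491485 0.09764334 2.75      ] [0.10155698 0.13544114] z 0.1084
  bar 439 [0.56501216 0.09726946 3.75      ] [0.01381268 0.05471375] z 0.1318
```

View pics/w0.png

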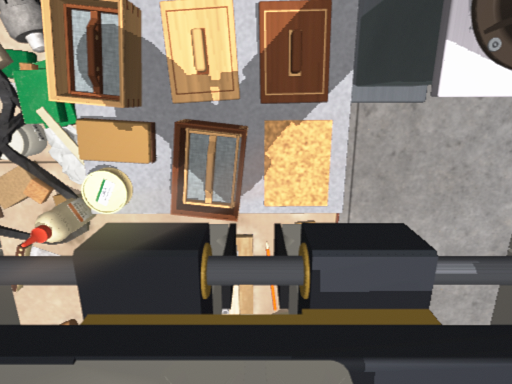

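The wrist view shows both boxes with their tills (about 95,50 and 210,168), the lids (200,50 and 295,50) and the mat (298,163). Wrist and scene disagree by about 3.6 mm in x, so I'll check where each camera puts the fingers relative to the TCP.

Run:
```python
from h import *
tcp=r.get_state()['tcp_pos'];print(tcp)
s=cap('scene'); np.savez('scene1.npz',**s)
for n,c in(('wrist',dict(np.load('w0.npz'))),('scene',s)):
    P=sel(c,(tcp[0]-.09,tcp[0]+.09),(tcp[1]-.03,tcp[1]+.03),(.43,.51))
    print(n,len(P))
    for z in np.arange(.435,.51,.006):
        q=P[abs(P[:,2]-z)<.003]
        if len(q)>5:
            x=np.sort(q[:,0]-tcp[0]); L=x[x<0];Rr=x[x>0]
            print(z.round(3),len(q),(L.min().round(4),L.max().round(4)) if len(L) else '',(Rr.min().round(4),Rr.max().round(4)) if len(Rr) else '',(q[:,1].min()-tcp[1]).round(4),(q[:,1].max()-tcp[1]).round(4))
c=dict(np.load('w0.npz'));print(c['fx'],c['cx'],c['cy']); W=cloud(c)
for v in(228,240,250):
  print(v,[(u,*(W[v,u]-tcp).round(4)) for u in range(195,320,5)])
```

```text
[0.48443597 0.23580837 0.46487006]
wrist 2542
0.447 58 (np.float64(-0.0115), np.float64(-0.0079)) (np.float64(0.0122), np.float64(0.0157)) -0.0106 0.008
0.453 235 (np.float64(-0.0215), np.float64(-0.0079)) (np.float64(0.0122), np.float64(0.0257)) -0.012 0.0023
0.459 283 (np.float64(-0.0209), np.float64(-0.0079)) (np.float64(0.0122), np.float64(0.0251)) -0.0122 0.0041
0.465 360 (np.float64(-0.0195), np.float64(-0.0079)) (np.float64(0.0121), np.float64(0.0236)) -0.012 0.0
0.471 262 (np.float64(-0.0188), np.float64(-0.0078)) (np.float64(0.012), np.float64(0.0229)) -0.0119 -0.0036
0.477 242 (np.float64(-0.0179), np.float64(-0.0078)) (np.float64(0.0121), np.float64(0.0223)) -0.0122 -0.0072
0.483 240 (np.float64(-0.0167), np.float64(-0.0078)) (np.float64(0.0121), np.float64(0.021)) -0.0123 0.0092
0.489 55 (np.float64(-0.0155), np.float64(-0.0077)) (np.float64(0.0121), np.float64(0.0193)) -0.0122 0.0089
0.495 551 (np.float64(-0.0118), np.float64(-0.0078)) (np.float64(0.012), np.float64(0.016)) -0.0046 0.0103
0.501 119 (np.float64(-0.0118), np.float64(-0.0115)) (np.float64(0.0157), np.float6
[... 5829 characters left out ...]
0.4649)), (270, np.float64(-0.0292), np.float64(0.2326), np.float64(-0.4631)), (275, np.float64(-0.0079), np.float64(-0.0024), np.float64(-0.0013)), (280, np.float64(-0.0091), np.float64(-0.0098), np.float64(0.0133)), (285, np.float64(-0.0113), np.float64(-0.0099), np.float64(0.0134)), (290, np.float64(-0.0132), np.float64(-0.0113), np.float64(0.0162)), (295, np.float64(-0.0153), np.float64(-0.0116), np.float64(0.0168)), (300, np.float64(-0.0107), np.float64(-0.0335), np.float64(0.0598)), (305, np.float64(-0.0114), np.float64(-0.0355), np.float64(0.0638)), (310, np.float64(-0.0119), np.float64(-0.0378), np.float64(0.0683)), (315, np.float64(-0.0123), np.float64(-0.0398), np.float64(0.0722))]
```

The fingers' midpoint in the wrist view is +2.1 mm in x from the TCP, and in the scene view about −1.5 mm. So I correct wrist x by −2.1 mm, which makes the two views agree. Next, hover over the pale till in the dark box.

Call:
{"op": "step_arm", "data": {
  "increments": [
    {"tx":10,"ty":5,"tz":-35,"ax":0,"ay":0,"az":-3.3,"claw":-0.455},
    {"tx":20,"ty":9,"tz":-45,"ax":0,"ay":0,"az":-3.3,"claw":-0.455},
    {"tx":20,"ty":9,"tz":-45,"ax":0,"ay":0,"az":0,"claw":-0.455},
    {"tx":14,"ty":7,"tz":-45,"ax":0,"ay":0,"az":0,"claw":-0.455},
    {"tx":4,"ty":0,"tz":-35,"ax":0,"ay":0,"az":0,"claw":-0.455},
    {"tx":0,"ty":0,"tz":-20,"ax":0,"ay":0,"az":0,"claw":-0.455},
    {"tx":0,"ty":0,"tz":0,"ax":0,"ay":0,"az":0,"claw":-0.455},
    {"tx":0,"ty":0,"tz":0,"ax":0,"ay":0,"az":0,"claw":-0.455},
    {"tx":0,"ty":0,"tz":0,"ax":0,"ay":0,"az":0,"claw":-0.455}
  ]
}}

```text
time_s: 2.4
tcp_pos: [0.5529, 0.2669, 0.2424]
eef_rot: [-179.9, 0.1, -96.6]
contact_force: [0.1, 0.3, 1.1]
gripper_width: 0.024
```

```bash
cat >> h.py <<'E'
def look(name,shift=-.0021):
    c=cap('wrist'); s=r.get_state(); cv2.imwrite(f'pics/{name}.png',c['image']); np.savez(f'{name}.npz',**c)
    print('tcp',s['tcp_pos'].round(4),s['eef_rot'].round(2),'w',round(s['gripper_width'],4),'F',np.round(s['contact_force'],1)); return c,s
def grip(c,s,z0,z1,rad=.045):
    t=s['tcp_pos']; P=sel(c,(t[0]-.03,t[0]+.03),(t[1]-rad,t[1]+rad),(z0,z1))
    p,sz=fit_plate(P[:,:2],0,0); print('grip n',len(P),p.round(4),'size',sz.round(4),'z',np.median(P[:,2]).round(4))
    a=np.radians(s['eef_rot'][2]+90); off=np.array([np.cos(a),np.sin(a)])*.0021
    print('  corrected-tcp mm:',((p[:2]-off-t[:2])*1000).round(1),'yaw err',p[2]-(s['eef_rot'][2]+90))
E
python3 - <<'E'
from h import *
c,s=look('w1'); grip(c,s,.147,.155)
E
```

```text
tcp [0.553  0.2668 0.2426] [-1.7988e+02  1.1000e-01 -9.6630e+01] w 0.0241 F [-1.1  0.3 -0.3]
grip n 1045 [ 0.5545  0.2654 -6.25  ] size [0.0099 0.0648] z 0.15
  corrected-tcp mm: [-0.5 -1.2] yaw err 0.3809839662295502
```

View pics/w1.png

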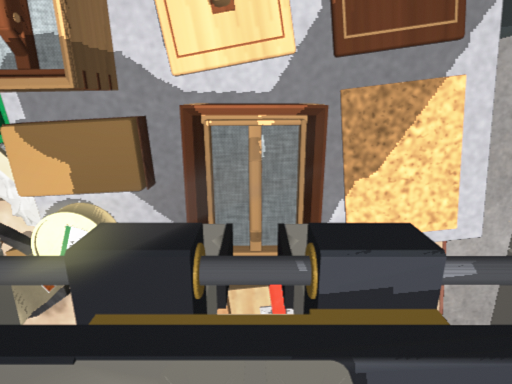

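The pale grip (255,190) is centred between the fingers, with the error under 1.5 mm. Descend and grip.

Call:
{"op": "step_arm", "data": {
  "increments": [
    {"tx":0,"ty":-1,"tz":-20,"ax":0,"ay":0,"az":0,"claw":-0.455},
    {"tx":0,"ty":0,"tz":-25,"ax":0,"ay":0,"az":0,"claw":-0.455},
    {"tx":0,"ty":0,"tz":-20,"ax":0,"ay":0,"az":0,"claw":-0.455},
    {"tx":0,"ty":0,"tz":-15,"ax":0,"ay":0,"az":0,"claw":-0.455},
    {"tx":0,"ty":0,"tz":-10,"ax":0,"ay":0,"az":0,"claw":-0.455},
    {"tx":0,"ty":0,"tz":-5,"ax":0,"ay":0,"az":0,"claw":-0.455},
    {"tx":0,"ty":0,"tz":0,"ax":0,"ay":0,"az":0,"claw":-0.455},
    {"tx":0,"ty":0,"tz":0,"ax":0,"ay":0,"az":0,"claw":-0.455}
  ]
}}

```text
time_s: 3.25
tcp_pos: [0.553, 0.2653, 0.1466]
eef_rot: [-179.9, 0.1, -96.7]
contact_force: [-0.3, 0.2, -0.1]
gripper_width: 0.024
```

Call:
{"op": "step_arm", "data": {
  "increments": [
    {"tx":0,"ty":0,"tz":0,"ax":0,"ay":0,"az":0,"claw":-1},
    {"tx":0,"ty":0,"tz":0,"ax":0,"ay":0,"az":0,"claw":-1},
    {"tx":0,"ty":0,"tz":0,"ax":0,"ay":0,"az":0,"claw":-1},
    {"tx":0,"ty":0,"tz":0,"ax":0,"ay":0,"az":0,"claw":-1},
    {"tx":0,"ty":0,"tz":0,"ax":0,"ay":0,"az":0,"claw":-1}
  ],
  "newtons": 50
}}

```text
time_s: 3.75
tcp_pos: [0.5528, 0.2651, 0.1462]
eef_rot: [-180.0, 0.0, -96.7]
contact_force: [-1.4, -0.5, 4.5]
gripper_width: 0.0094
```

Call:
{"op": "step_arm", "data": {
  "increments": [
    {"tx":0,"ty":0,"tz":5,"ax":0,"ay":0,"az":0,"claw":-1},
    {"tx":0,"ty":0,"tz":10,"ax":0,"ay":0,"az":0,"claw":-1},
    {"tx":0,"ty":0,"tz":15,"ax":0,"ay":0,"az":0,"claw":-1},
    {"tx":0,"ty":0,"tz":15,"ax":0,"ay":0,"az":0,"claw":-1},
    {"tx":0,"ty":0,"tz":15,"ax":0,"ay":0,"az":0,"claw":-1},
    {"tx":0,"ty":0,"tz":10,"ax":0,"ay":0,"az":0,"claw":-1},
    {"tx":0,"ty":0,"tz":5,"ax":0,"ay":0,"az":0,"claw":-1},
    {"tx":0,"ty":0,"tz":0,"ax":0,"ay":0,"az":0,"claw":-1}
  ]
}}

```text
time_s: 4.55
tcp_pos: [0.5527, 0.2651, 0.2213]
eef_rot: [-180.0, 0.0, -96.7]
contact_force: [-0.4, 0.4, -1.9]
gripper_width: 0.0098
```

Run:
```python
from h import *
c,s=look('w2')
c0=dict(np.load('w0.npz')); W=cloud(c0); I=c0['image'].astype(int)
x,y=REG['mat']; m=(W[...,0]>x[0]-.02)&(W[...,0]<x[1]+.02)&(W[...,1]>y[0]-.01)&(W[...,1]<y[1]+.01)&(abs(W[...,2]-.093)<.012)&(I[...,2]-I[...,0]>60)
P=W[m]; print('mat',len(P),*fit_plate(P[:,:2],0,0),np.median(P[:,2]))
```

```text
tcp [0.5524 0.2649 0.2206] [ 1.7999e+02  1.0000e-02 -9.6680e+01] w 0.0092 F [-0.3 -0.3 -2.3]
mat 5603 [ 0.41750902  0.26636278 -0.75      ] [0.10663553 0.141836  ] 0.09348857083356296
```

View pics/w2.png

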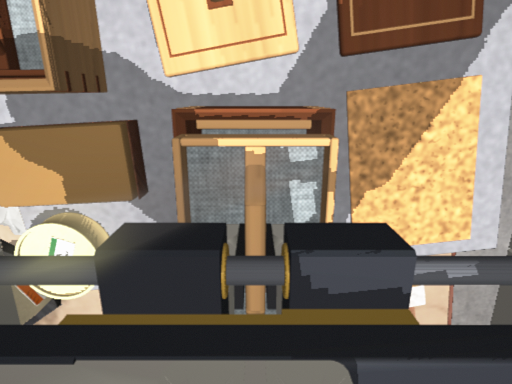

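The pale till hangs level in the grip (px 255,180), and the tin and block are untouched. Carry it to the mat, a little to the near side so that the gripper body clears the dark box.

Call:
{"op": "step_arm", "data": {
  "increments": [
    {"tx":-9,"ty":0,"tz":4,"ax":0,"ay":0,"az":1,"claw":-1},
    {"tx":-20,"ty":0,"tz":0,"ax":0,"ay":0,"az":1.7,"claw":-1},
    {"tx":-25,"ty":1,"tz":0,"ax":0,"ay":0,"az":2,"claw":-1},
    {"tx":-30,"ty":0,"tz":0,"ax":0,"ay":0,"az":1,"claw":-1},
    {"tx":-30,"ty":0,"tz":0,"ax":0,"ay":0,"az":1,"claw":-1},
    {"tx":-20,"ty":0,"tz":0,"ax":0,"ay":0,"az":0,"claw":-1},
    {"tx":-12,"ty":0,"tz":-6,"ax":0,"ay":0,"az":0,"claw":-1},
    {"tx":-3,"ty":0,"tz":-16,"ax":0,"ay":0,"az":0,"claw":-1},
    {"tx":0,"ty":0,"tz":-25,"ax":0,"ay":0,"az":0,"claw":-1},
    {"tx":0,"ty":0,"tz":-25,"ax":0,"ay":0,"az":0,"claw":-1},
    {"tx":0,"ty":0,"tz":-15,"ax":0,"ay":0,"az":0,"claw":-1},
    {"tx":0,"ty":0,"tz":-10,"ax":0,"ay":0,"az":0,"claw":-1}
  ]
}}

```text
time_s: 5.8
tcp_pos: [0.403, 0.2652, 0.1259]
eef_rot: [179.9, -0.1, -90.0]
contact_force: [-1.3, 0.1, -1.4]
gripper_width: 0.0096
```

Call:
{"op": "step_arm", "data": {
  "increments": [
    {"tx":0,"ty":0,"tz":-5,"ax":0,"ay":0,"az":0,"claw":-1},
    {"tx":0,"ty":0,"tz":-3,"ax":0,"ay":0,"az":0,"claw":-1},
    {"tx":0,"ty":0,"tz":0,"ax":0,"ay":0,"az":0,"claw":-1}
  ]
}}

```text
time_s: 6.1
tcp_pos: [0.4037, 0.2661, 0.1198]
eef_rot: [-180.0, 0.0, -90.0]
contact_force: [-0.2, -0.8, -1.3]
gripper_width: 0.0095
```

Call:
{"op": "step_arm", "data": {
  "increments": [
    {"tx":0,"ty":0,"tz":-1,"ax":0,"ay":0,"az":0,"claw":-1},
    {"tx":0,"ty":0,"tz":0,"ax":0,"ay":0,"az":0,"claw":-0.455},
    {"tx":0,"ty":0,"tz":0,"ax":0,"ay":0,"az":0,"claw":-0.455},
    {"tx":0,"ty":0,"tz":0,"ax":0,"ay":0,"az":0,"claw":-0.455},
    {"tx":0,"ty":0,"tz":0,"ax":0,"ay":0,"az":0,"claw":-0.455},
    {"tx":0,"ty":0,"tz":15,"ax":0,"ay":0,"az":0,"claw":-0.455},
    {"tx":0,"ty":0,"tz":25,"ax":0,"ay":0,"az":0,"claw":-0.455},
    {"tx":0,"ty":0,"tz":35,"ax":0,"ay":0,"az":0,"claw":-0.455},
    {"tx":0,"ty":0,"tz":35,"ax":0,"ay":0,"az":0,"claw":-0.455},
    {"tx":5,"ty":-3,"tz":20,"ax":0,"ay":0,"az":0,"claw":-0.455}
  ]
}}

```text
time_s: 7.1
tcp_pos: [0.409, 0.2636, 0.2518]
eef_rot: [-179.9, 0.2, -89.9]
contact_force: [0.2, 0.6, -0.4]
gripper_width: 0.0238
```

Call:
{"op": "step_arm", "data": {
  "increments": [
    {"tx":20,"ty":-12,"tz":0,"ax":0,"ay":0,"az":0,"claw":-0.455},
    {"tx":30,"ty":-17,"tz":0,"ax":0,"ay":0,"az":-1,"claw":-0.455},
    {"tx":35,"ty":-19,"tz":0,"ax":0,"ay":0,"az":-1,"claw":-0.455},
    {"tx":35,"ty":-19,"tz":0,"ax":0,"ay":0,"az":-1,"claw":-0.455},
    {"tx":35,"ty":-19,"tz":0,"ax":0,"ay":0,"az":-1,"claw":-0.455},
    {"tx":35,"ty":-19,"tz":0,"ax":0,"ay":0,"az":-1,"claw":-0.455},
    {"tx":35,"ty":-19,"tz":0,"ax":0,"ay":0,"az":-0.6,"claw":-0.455},
    {"tx":35,"ty":-19,"tz":0,"ax":0,"ay":0,"az":0,"claw":-0.455},
    {"tx":24,"ty":-13,"tz":0,"ax":0,"ay":0,"az":0,"claw":-0.455},
    {"tx":10,"ty":-7,"tz":0,"ax":0,"ay":0,"az":0,"claw":-0.455},
    {"tx":0,"ty":0,"tz":0,"ax":0,"ay":0,"az":0,"claw":-0.455},
    {"tx":0,"ty":0,"tz":0,"ax":0,"ay":0,"az":0,"claw":-0.455}
  ]
}}

```text
time_s: 8.3
tcp_pos: [0.702, 0.1001, 0.2484]
eef_rot: [180.0, -0.0, -95.6]
contact_force: [-0.1, 0.3, 0.1]
gripper_width: 0.0241
```

Run:
```python
from h import *
c,s=look('w3'); grip(c,s,.147,.155)
c=cap('scene'); cv2.imwrite('pics/s3.png',np.hstack([c['image'][40:300,60:460]]))
```

```text
tcp [0.7018 0.1004 0.2488] [ 1.7999e+02  1.0000e-02 -9.5550e+01] w 0.0239 F [-0.5  0.4  0.1]
grip n 971 [ 0.7058  0.1013 -6.    ] size [0.0095 0.0646] z 0.15
  corrected-tcp mm: [1.9 1. ] yaw err -0.44635867761096026
```

View pics/s3.png

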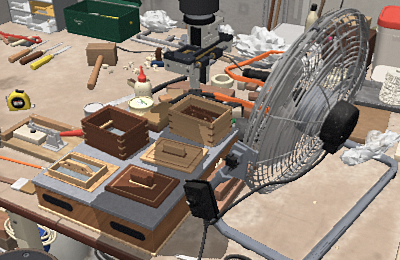

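The scene crop shows the pale till parked on the mat (78,172), the dark box empty (115,130) and the gripper above the pale box (200,80), clear of the fan. Descend on the dark till.

Call:
{"op": "step_arm", "data": {
  "increments": [
    {"tx":2,"ty":1,"tz":-20,"ax":0,"ay":0,"az":0,"claw":-0.455},
    {"tx":0,"ty":0,"tz":-25,"ax":0,"ay":0,"az":0,"claw":-0.455},
    {"tx":0,"ty":0,"tz":-25,"ax":0,"ay":0,"az":0,"claw":-0.455},
    {"tx":0,"ty":0,"tz":-17,"ax":0,"ay":0,"az":0,"claw":-0.455},
    {"tx":0,"ty":0,"tz":-10,"ax":0,"ay":0,"az":0,"claw":-0.455},
    {"tx":0,"ty":0,"tz":-5,"ax":0,"ay":0,"az":0,"claw":-0.455},
    {"tx":0,"ty":0,"tz":0,"ax":0,"ay":0,"az":0,"claw":-0.455},
    {"tx":0,"ty":0,"tz":0,"ax":0,"ay":0,"az":0,"claw":-0.455}
  ]
}}

```text
time_s: 9.2
tcp_pos: [0.705, 0.1013, 0.1479]
eef_rot: [-179.9, 0.0, -95.6]
contact_force: [0.7, -0.4, -0.5]
gripper_width: 0.0241
```

Call:
{"op": "step_arm", "data": {
  "increments": [
    {"tx":0,"ty":0,"tz":0,"ax":0,"ay":0,"az":0,"claw":-1},
    {"tx":0,"ty":0,"tz":0,"ax":0,"ay":0,"az":0,"claw":-1},
    {"tx":0,"ty":0,"tz":0,"ax":0,"ay":0,"az":0,"claw":-1},
    {"tx":0,"ty":0,"tz":0,"ax":0,"ay":0,"az":0,"claw":-1},
    {"tx":0,"ty":0,"tz":0,"ax":0,"ay":0,"az":0,"claw":-1}
  ]
}}

```text
time_s: 9.7
tcp_pos: [0.7048, 0.101, 0.1474]
eef_rot: [-180.0, 0.0, -95.6]
contact_force: [-1.2, 0.1, 4.7]
gripper_width: 0.0094
```

Call:
{"op": "step_arm", "data": {
  "increments": [
    {"tx":0,"ty":0,"tz":5,"ax":0,"ay":0,"az":0,"claw":-1},
    {"tx":0,"ty":0,"tz":10,"ax":0,"ay":0,"az":0,"claw":-1},
    {"tx":0,"ty":0,"tz":15,"ax":0,"ay":0,"az":0,"claw":-1},
    {"tx":0,"ty":0,"tz":20,"ax":0,"ay":0,"az":0,"claw":-1},
    {"tx":0,"ty":0,"tz":20,"ax":0,"ay":0,"az":0,"claw":-1},
    {"tx":0,"ty":0,"tz":15,"ax":0,"ay":0,"az":0,"claw":-1},
    {"tx":0,"ty":0,"tz":5,"ax":0,"ay":0,"az":0,"claw":-1},
    {"tx":0,"ty":0,"tz":0,"ax":0,"ay":0,"az":0,"claw":-1}
  ]
}}

```text
time_s: 10.5
tcp_pos: [0.7048, 0.101, 0.2377]
eef_rot: [-179.9, 0.0, -95.6]
contact_force: [0.4, -0.1, -1.9]
gripper_width: 0.0099
```

Run:
```python
from h import *
c,s=look('w4'); z=s['tcp_pos'][2]; grip(c,s,z-.001,z+.008)
```

```text
tcp [0.7043 0.101  0.2365] [ 1.7999e+02  2.0000e-02 -9.5590e+01] w 0.0095 F [-0.1  0.3 -3. ]
grip n 2393 [0.7047 0.1002 4.25  ] size [0.0241 0.066 ] z 0.2402
  corrected-tcp mm: [-1.7 -0.6] yaw err 9.838800401445383
```

Call:
{"op": "step_arm", "data": {
  "increments": [
    {"tx":-7,"ty":8,"tz":0,"ax":0,"ay":0,"az":-0.5,"claw":-1},
    {"tx":-15,"ty":16,"tz":0,"ax":0,"ay":0,"az":-0.6,"claw":-1},
    {"tx":-20,"ty":22,"tz":0,"ax":0,"ay":0,"az":0,"claw":-1},
    {"tx":-24,"ty":26,"tz":0,"ax":0,"ay":0,"az":0,"claw":-1},
    {"tx":-24,"ty":26,"tz":0,"ax":0,"ay":0,"az":0,"claw":-1},
    {"tx":-24,"ty":26,"tz":0,"ax":0,"ay":0,"az":0,"claw":-1},
    {"tx":-20,"ty":22,"tz":0,"ax":0,"ay":0,"az":0,"claw":-1},
    {"tx":-12,"ty":12,"tz":0,"ax":0,"ay":0,"az":0,"claw":-1},
    {"tx":-5.5,"ty":6.5,"tz":-5,"ax":0,"ay":0,"az":0,"claw":-1},
    {"tx":0,"ty":0,"tz":-15,"ax":0,"ay":0,"az":0,"claw":-1},
    {"tx":0,"ty":0,"tz":-8,"ax":0,"ay":0,"az":0,"claw":-1},
    {"tx":0,"ty":0,"tz":0,"ax":0,"ay":0,"az":0,"claw":-1}
  ]
}}

```text
time_s: 11.75
tcp_pos: [0.5525, 0.2644, 0.2066]
eef_rot: [179.9, -0.1, -96.7]
contact_force: [0.4, -0.4, -2.1]
gripper_width: 0.0097
```

Run:
```python
from h import *
c,s=look('w5')
```

```text
tcp [0.5531 0.2646 0.2077] [ 1.7993e+02 -1.0000e-01 -9.6730e+01] w 0.0101 F [ 0.1 -0.3 -1.4]
```

View pics/w5.png

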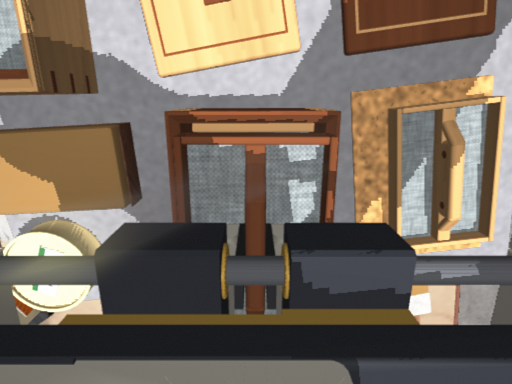

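The dark till hangs level and square over the dark box (255,170). Lower it in.

Call:
{"op": "step_arm", "data": {
  "increments": [
    {"tx":0,"ty":0.5,"tz":-8,"ax":0,"ay":0,"az":0,"claw":-1},
    {"tx":0,"ty":0,"tz":-10,"ax":0,"ay":0,"az":0,"claw":-1},
    {"tx":0,"ty":0,"tz":-10,"ax":0,"ay":0,"az":0,"claw":-1},
    {"tx":0,"ty":0,"tz":-10,"ax":0,"ay":0,"az":0,"claw":-1},
    {"tx":0,"ty":0,"tz":-10,"ax":0,"ay":0,"az":0,"claw":-1},
    {"tx":0,"ty":0,"tz":-6,"ax":0,"ay":0,"az":0,"claw":-1},
    {"tx":0,"ty":0,"tz":-4,"ax":0,"ay":0,"az":0,"claw":-1},
    {"tx":0,"ty":0,"tz":-1,"ax":0,"ay":0,"az":0,"claw":-1},
    {"tx":0,"ty":0,"tz":0,"ax":0,"ay":0,"az":0,"claw":-1}
  ]
}}

```text
time_s: 12.7
tcp_pos: [0.5532, 0.266, 0.1498]
eef_rot: [-180.0, 0.0, -96.7]
contact_force: [-0.0, 0.1, -2.2]
gripper_width: 0.0091
```

Call:
{"op": "step_arm", "data": {
  "increments": [
    {"tx":0,"ty":0,"tz":-1.5,"ax":0,"ay":0,"az":0,"claw":-1},
    {"tx":0,"ty":0,"tz":-1,"ax":0,"ay":0,"az":0,"claw":-1},
    {"tx":0,"ty":0,"tz":0,"ax":0,"ay":0,"az":0,"claw":-1}
  ]
}}

```text
time_s: 13.0
tcp_pos: [0.5531, 0.266, 0.1474]
eef_rot: [-180.0, 0.0, -96.7]
contact_force: [-0.5, 0.0, -3.1]
gripper_width: 0.0097
```

Call:
{"op": "step_arm", "data": {
  "increments": [
    {"tx":0,"ty":0,"tz":0,"ax":0,"ay":0,"az":0,"claw":-0.455},
    {"tx":0,"ty":0,"tz":0,"ax":0,"ay":0,"az":0,"claw":-0.455},
    {"tx":0,"ty":0,"tz":0,"ax":0,"ay":0,"az":0,"claw":-0.455},
    {"tx":0,"ty":0,"tz":0,"ax":0,"ay":0,"az":0,"claw":-0.455},
    {"tx":0,"ty":0,"tz":10,"ax":0,"ay":0,"az":0,"claw":-0.455},
    {"tx":0,"ty":0,"tz":20,"ax":0,"ay":0,"az":0,"claw":-0.455},
    {"tx":0,"ty":0,"tz":30,"ax":0,"ay":0,"az":0,"claw":-0.455},
    {"tx":0,"ty":0,"tz":35,"ax":0,"ay":0,"az":0,"claw":-0.455},
    {"tx":0,"ty":-20,"tz":35,"ax":0,"ay":0,"az":0,"claw":-0.455},
    {"tx":0,"ty":-20,"tz":20,"ax":0,"ay":0,"az":0,"claw":-0.455},
    {"tx":0,"ty":0,"tz":0,"ax":0,"ay":0,"az":0,"claw":-0.455},
    {"tx":0,"ty":0,"tz":0,"ax":0,"ay":0,"az":0,"claw":-0.455}
  ]
}}

```text
time_s: 14.2
tcp_pos: [0.5531, 0.2257, 0.2982]
eef_rot: [-179.9, 0.1, -96.7]
contact_force: [0.7, -0.1, 0.3]
gripper_width: 0.024
```

Run:
```python
from h import *
c,s=look('w6'); report(c)
P=sel(c,(.36,.45),(.2,.33),(.118,.128));print('pale grip',len(P),*fit_plate(P[:,:2],0,0),np.median(P[:,2]))
```

```text
tcp [0.5528 0.2259 0.2971] [ 1.7999e+02  2.0000e-02 -9.6700e+01] w 0.024 F [ 0.4  0.1 -0.5]
box_dark 1870 [0.5557 0.2663] -6.71 med 0.0017 z 0.1615
  grip 662 [ 0.55485786  0.26630102 -6.5       ] [0.00901349 0.06902194] z [0.1478 0.1499 0.151 ]
box_light 2284 [0.7074 0.099 ] -4.7 med 0.0014 z 0.1612
lid_dark 9642 [0.42911661 0.12171532 0.        ] [0.10193821 0.09260545] z 0.1085
  bar 897 [0.42941944 0.10556865 0.75      ] [0.01349309 0.04245536] z 0.1318
lid_light 11050 [0.56426192 0.11174697 2.25      ] [0.1017294  0.10707745] z 0.1085
  bar 1057 [0.5650251 0.0969648 3.       ] [0.01381759 0.05405509] z 0.1319
pale grip 643 [0.40637102 0.26505379 0.        ] [0.00978726 0.06454058] 0.12277071695718646
```

View pics/w6.png

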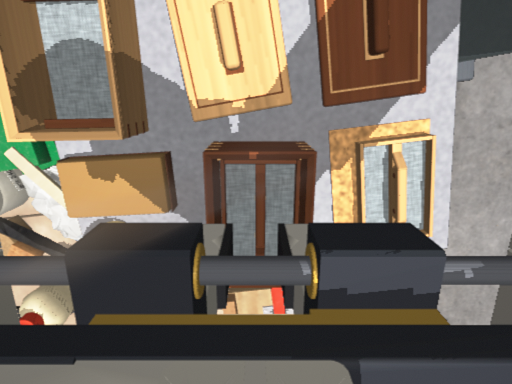

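The dark till is seated flat in the dark box: its grip top reads z 0.150, as it must. The pale till lies on the mat (398,185). Fetch it.

Call:
{"op": "step_arm", "data": {
  "increments": [
    {"tx":-12,"ty":4,"tz":0,"ax":0,"ay":0,"az":1,"claw":-0.455},
    {"tx":-25,"ty":6,"tz":0,"ax":0,"ay":0,"az":1.7,"claw":-0.455},
    {"tx":-35,"ty":9.5,"tz":-10,"ax":0,"ay":0,"az":2,"claw":-0.455},
    {"tx":-35,"ty":9,"tz":-20,"ax":0,"ay":0,"az":1,"claw":-0.455},
    {"tx":-27,"ty":7,"tz":-30,"ax":0,"ay":0,"az":1,"claw":-0.455},
    {"tx":-15,"ty":4,"tz":-30,"ax":0,"ay":0,"az":0,"claw":-0.455},
    {"tx":0,"ty":0,"tz":-20,"ax":0,"ay":0,"az":0,"claw":-0.455},
    {"tx":0,"ty":0,"tz":-10,"ax":0,"ay":0,"az":0,"claw":-0.455},
    {"tx":0,"ty":0,"tz":0,"ax":0,"ay":0,"az":0,"claw":-0.455},
    {"tx":0,"ty":0,"tz":0,"ax":0,"ay":0,"az":0,"claw":-0.455}
  ]
}}

```text
time_s: 15.25
tcp_pos: [0.4044, 0.2658, 0.1776]
eef_rot: [-180.0, -0.0, -90.0]
contact_force: [-0.1, -0.3, 0.4]
gripper_width: 0.024
```

Run:
```python
from h import *
c,s=look('w7'); grip(c,s,.1185,.1275)
```

```text
tcp [0.4046 0.2659 0.1779] [-1.7996e+02  3.0000e-02 -8.9970e+01] w 0.024 F [-0.4 -0.3  0. ]
grip n 1377 [ 0.4055  0.2637 -0.25  ] size [0.0098 0.0613] z 0.1229
  corrected-tcp mm: [-1.2 -2.2] yaw err -0.2763461687809894
```

Call:
{"op": "step_arm", "data": {
  "increments": [
    {"tx":-0.5,"ty":-1,"tz":-15,"ax":0,"ay":0,"az":0,"claw":-0.455},
    {"tx":0,"ty":0,"tz":-20,"ax":0,"ay":0,"az":0,"claw":-0.455},
    {"tx":0,"ty":0,"tz":-13,"ax":0,"ay":0,"az":0,"claw":-0.455},
    {"tx":0,"ty":0,"tz":-7,"ax":0,"ay":0,"az":0,"claw":-0.455},
    {"tx":0,"ty":0,"tz":-2.5,"ax":0,"ay":0,"az":0,"claw":-0.455},
    {"tx":0,"ty":0,"tz":0,"ax":0,"ay":0,"az":0,"claw":-0.455},
    {"tx":0,"ty":0,"tz":0,"ax":0,"ay":0,"az":0,"claw":-0.455},
    {"tx":0,"ty":0,"tz":0,"ax":0,"ay":0,"az":0,"claw":-1},
    {"tx":0,"ty":0,"tz":0,"ax":0,"ay":0,"az":0,"claw":-1},
    {"tx":0,"ty":0,"tz":0,"ax":0,"ay":0,"az":0,"claw":-1},
    {"tx":0,"ty":0,"tz":0,"ax":0,"ay":0,"az":0,"claw":-1},
    {"tx":0,"ty":0,"tz":0,"ax":0,"ay":0,"az":0,"claw":-1}
  ]
}}

```text
time_s: 16.5
tcp_pos: [0.4037, 0.2646, 0.12]
eef_rot: [-180.0, 0.0, -90.0]
contact_force: [-2.1, -0.7, 5.2]
gripper_width: 0.0096
```

Call:
{"op": "step_arm", "data": {
  "increments": [
    {"tx":0,"ty":0,"tz":5,"ax":0,"ay":0,"az":0,"claw":-1},
    {"tx":0,"ty":0,"tz":12,"ax":0,"ay":0,"az":0,"claw":-1},
    {"tx":0,"ty":0,"tz":20,"ax":0,"ay":0,"az":0,"claw":-1},
    {"tx":0,"ty":0,"tz":25,"ax":0,"ay":0,"az":0,"claw":-1},
    {"tx":0,"ty":0,"tz":25,"ax":0,"ay":0,"az":0,"claw":-1},
    {"tx":0,"ty":0,"tz":20,"ax":0,"ay":0,"az":0,"claw":-1},
    {"tx":0,"ty":0,"tz":10,"ax":0,"ay":0,"az":0,"claw":-1},
    {"tx":0,"ty":0,"tz":3,"ax":0,"ay":0,"az":0,"claw":-1},
    {"tx":0,"ty":0,"tz":0,"ax":0,"ay":0,"az":0,"claw":-1}
  ]
}}

```text
time_s: 17.4
tcp_pos: [0.4033, 0.2643, 0.2392]
eef_rot: [180.0, -0.0, -90.0]
contact_force: [0.1, 0.2, -1.3]
gripper_width: 0.0096
```

Run:
```python
from h import *
c,s=look('w8'); P=sel(c,(.6,.78),(.0,.22),(.1585,.167)); print(len(P),fit_rim(P[:,:2],[.705,.1,-.09],.098,.134))
for n in('w6','w4','w0','scene0'):
    P=sel(dict(np.load(n+'.npz')),*REG['box_light'],(.158,.166))
    for ft in (.098,.100):
        x,e=fit_rim(P[:,:2],[.705,.1,-.09],ft,ft+.036); q=loc(P[:,:2],x)
        print(n,ft,len(P),x[:2].round(4),np.degrees(x[2]).round(2),e.round(4),np.quantile(q,[.01,.99],axis=0).round(4).tolist())
```

```text
tcp [0.4031 0.2641 0.2387] [ 1.7994e+02 -5.0000e-02 -8.9990e+01] w 0.0096 F [-0.2  0.2 -1.1]
0 (array([ 0.705,  0.1  , -0.09 ]), np.float64(nan))
w6 0.098 2487 [0.7073 0.0988] -4.63 0.0015 [[-0.0504, -0.035], [0.0506, 0.0702]]
w6 0.1 2487 [0.7079 0.0977] -3.95 0.0018 [[-0.0514, -0.0333], [0.0505, 0.0716]]
w4 0.098 1824 [0.7079 0.1028] -5.5 0.0017 [[-0.0496, -0.0698], [0.0494, -0.0536]]
w4 0.1 1824 [0.708  0.1039] -5.52 0.0017 [[-0.0497, -0.0709], [0.0493, -0.0547]]
w0 0.098 1551 [0.7067 0.0992] -5.57 0.0017 [[-0.0494, -0.059], [0.0511, 0.0697]]
w0 0.1 1551 [0.7064 0.0982] -5.35 0.0021 [[-0.0494, -0.0578], [0.0514, 0.0708]]
scene0 0.098 348 [0.7036 0.1016] -5.48 0.0015 [[-0.0511, -0.0675], [0.0538, 0.0703]]
scene0 0.1 348 [0.7035 0.1014] -5.6 0.0021 [[-0.0509, -0.0674], [0.0538, 0.0704]]
  return _methods._mean(a, axis=axis, dtype=dtype,
  ret = ret.dtype.type(ret / rcount)
```

Call:
{"op": "step_arm", "data": {
  "increments": [
    {"tx":10,"ty":-5,"tz":0,"ax":0,"ay":0,"az":-0.5,"claw":-1},
    {"tx":20,"ty":-11,"tz":0,"ax":0,"ay":0,"az":-1,"claw":-1},
    {"tx":30,"ty":-16,"tz":0,"ax":0,"ay":0,"az":-1,"claw":-1},
    {"tx":35,"ty":-19,"tz":0,"ax":0,"ay":0,"az":-1,"claw":-1},
    {"tx":38,"ty":-21,"tz":0,"ax":0,"ay":0,"az":-1,"claw":-1},
    {"tx":38,"ty":-21,"tz":0,"ax":0,"ay":0,"az":-1,"claw":-1},
    {"tx":38,"ty":-21,"tz":0,"ax":0,"ay":0,"az":0,"claw":-1},
    {"tx":35,"ty":-19,"tz":0,"ax":0,"ay":0,"az":0,"claw":-1},
    {"tx":28,"ty":-15,"tz":0,"ax":0,"ay":0,"az":0,"claw":-1},
    {"tx":20,"ty":-10,"tz":0,"ax":0,"ay":0,"az":0,"claw":-1},
    {"tx":10,"ty":-5,"tz":-10,"ax":0,"ay":0,"az":0,"claw":-1},
    {"tx":0,"ty":0,"tz":-20,"ax":0,"ay":0,"az":0,"claw":-1}
  ]
}}

```text
time_s: 18.65
tcp_pos: [0.7072, 0.1, 0.2084]
eef_rot: [-180.0, -0.0, -95.6]
contact_force: [-0.2, -0.3, -1.1]
gripper_width: 0.0095
```

Call:
{"op": "step_arm", "data": {
  "increments": [
    {"tx":0,"ty":0,"tz":0,"ax":0,"ay":0,"az":0,"claw":-1},
    {"tx":0,"ty":0,"tz":0,"ax":0,"ay":0,"az":0,"claw":-1},
    {"tx":0,"ty":0,"tz":0,"ax":0,"ay":0,"az":0,"claw":-1}
  ]
}}

```text
time_s: 18.95
tcp_pos: [0.7057, 0.1017, 0.2104]
eef_rot: [-180.0, 0.0, -95.4]
contact_force: [-0.3, 0.2, -1.0]
gripper_width: 0.0093
```

Run:
```python
from h import *
c,s=look('w9'); t=s['tcp_pos']
# rim (z~.162) and till wall tops (z ~ tcp-.0085) in the tool-aligned frame
p=[t[0],t[1],np.radians(s['eef_rot'][2]+90)]
for nm,z in(('rim',.162),('till',t[2]-.0085)):
    P=sel(c,(.6,.8),(0,.2),(z-.003,z+.003)); q=loc(P[:,:2],p); 
    if nm=='till': q=q[(abs(q[:,0])<.045)&(abs(q[:,1])<.075)]
    b=q[(q[:,1]>-.045)&(q[:,1]<-.02)]
    print(nm,len(q),'y min',np.quantile(q[:,1],.02).round(4),'x',np.quantile(b[:,0],[.02,.98]).round(4) if len(b) else '')
```

```text
tcp [0.7058 0.1018 0.2108] [-1.7992e+02  3.0000e-02 -9.5440e+01] w 0.0096 F [ 0.  -0.2 -1. ]
rim 2428 y min -0.0687 x [-0.0482  0.0519]
till 3502 y min -0.0542 x [-0.037   0.0401]
```

View pics/w9.png

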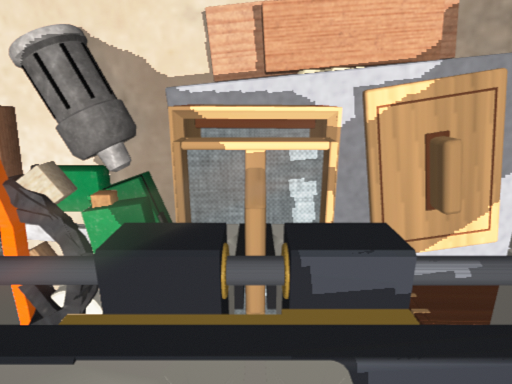

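The pale till and the pale box's rim are concentric across x to within 0.5 mm, and the view (255,170) is square. Lower.

Call:
{"op": "step_arm", "data": {
  "increments": [
    {"tx":-0.3,"ty":-0.7,"tz":-8,"ax":0,"ay":0,"az":0,"claw":-1},
    {"tx":0,"ty":0,"tz":-10,"ax":0,"ay":0,"az":0,"claw":-1},
    {"tx":0,"ty":0,"tz":-10,"ax":0,"ay":0,"az":0,"claw":-1},
    {"tx":0,"ty":0,"tz":-10,"ax":0,"ay":0,"az":0,"claw":-1},
    {"tx":0,"ty":0,"tz":-10,"ax":0,"ay":0,"az":0,"claw":-1},
    {"tx":0,"ty":0,"tz":-7,"ax":0,"ay":0,"az":0,"claw":-1},
    {"tx":0,"ty":0,"tz":-4,"ax":0,"ay":0,"az":0,"claw":-1},
    {"tx":0,"ty":0,"tz":-2.5,"ax":0,"ay":0,"az":0,"claw":-1},
    {"tx":0,"ty":0,"tz":-1,"ax":0,"ay":0,"az":0,"claw":-1},
    {"tx":0,"ty":0,"tz":0,"ax":0,"ay":0,"az":0,"claw":-1}
  ]
}}

```text
time_s: 20.0
tcp_pos: [0.7054, 0.1008, 0.1475]
eef_rot: [-180.0, 0.0, -95.5]
contact_force: [0.2, -0.9, -0.9]
gripper_width: 0.0096
```

Call:
{"op": "step_arm", "data": {
  "increments": [
    {"tx":0,"ty":0,"tz":-0.5,"ax":0,"ay":0,"az":0,"claw":-1},
    {"tx":0,"ty":0,"tz":0,"ax":0,"ay":0,"az":0,"claw":-0.455},
    {"tx":0,"ty":0,"tz":0,"ax":0,"ay":0,"az":0,"claw":-0.455},
    {"tx":0,"ty":0,"tz":0,"ax":0,"ay":0,"az":0,"claw":-0.455},
    {"tx":0,"ty":0,"tz":0,"ax":0,"ay":0,"az":0,"claw":-0.455},
    {"tx":0,"ty":0,"tz":10,"ax":0,"ay":0,"az":0,"claw":-0.455},
    {"tx":0,"ty":0,"tz":20,"ax":0,"ay":0,"az":0,"claw":-0.455},
    {"tx":0,"ty":0,"tz":30,"ax":0,"ay":0,"az":0,"claw":-0.455},
    {"tx":0,"ty":0,"tz":30,"ax":0,"ay":0,"az":0,"claw":-0.455},
    {"tx":-5,"ty":0,"tz":20,"ax":0,"ay":0,"az":1,"claw":-0.3}
  ]
}}

```text
time_s: 21.0
tcp_pos: [0.7012, 0.1007, 0.26]
eef_rot: [-179.8, 0.0, -94.5]
contact_force: [0.2, 0.5, 0.0]
gripper_width: 0.0273
```

Call:
{"op": "step_arm", "data": {
  "increments": [
    {"tx":-20,"ty":0,"tz":5,"ax":0,"ay":0,"az":2,"claw":0},
    {"tx":-30,"ty":-1,"tz":0,"ax":0,"ay":0,"az":2,"claw":0},
    {"tx":-35,"ty":-1,"tz":0,"ax":0,"ay":0,"az":2,"claw":0},
    {"tx":-30,"ty":-1,"tz":0,"ax":0,"ay":0,"az":2,"claw":0},
    {"tx":-17,"ty":-0.5,"tz":0,"ax":0,"ay":0,"az":0,"claw":0},
    {"tx":-5,"ty":0,"tz":0,"ax":0,"ay":0,"az":0,"claw":0},
    {"tx":0,"ty":0,"tz":0,"ax":0,"ay":0,"az":0,"claw":0},
    {"tx":0,"ty":0,"tz":0,"ax":0,"ay":0,"az":0,"claw":0},
    {"tx":0,"ty":0,"tz":0,"ax":0,"ay":0,"az":0,"claw":0}
  ]
}}

```text
time_s: 21.9
tcp_pos: [0.564, 0.0973, 0.2615]
eef_rot: [180.0, -0.0, -86.5]
contact_force: [0.9, -0.4, -0.8]
gripper_width: 0.0441
```

Run:
```python
from h import *
c,s=look('w10'); grip(c,s,.128,.137)
c=cap('scene'); cv2.imwrite('pics/s10.png',cv2.resize(c['image'][120:290,90:310],None,fx=2.5,fy=2.5)); np.savez('s10.npz',**c)
P=sel(c,*REG['box_light'],(.135,.1575)); q=loc(P[:,:2],[.7036,.1015,-.096]); P=P[(abs(q)<[.02,.035]).all(1)]; print(len(P),np.quantile(P[:,2],[.1,.5,.9,.97]))
```

```text
tcp [0.5639 0.0972 0.2613] [ 1.7997e+02 -2.0000e-02 -8.6500e+01] w 0.0436 F [ 0.7 -1.1  0.4]
grip n 942 [0.5649 0.0959 3.25  ] size [0.0136 0.0537] z 0.1319
  corrected-tcp mm: [-1.1 -1.4] yaw err -0.25064798304593694
159 [0.13751804 0.14506181 0.15124043 0.15202695]
```

View pics/s10.png

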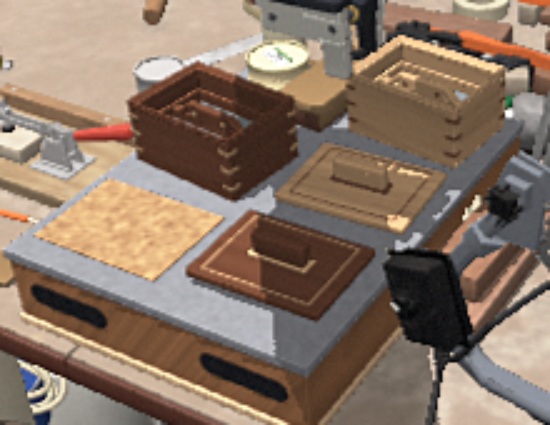

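The dark till is in the dark box (210,120) and the pale till in the pale box (430,90), its grip top at 0.151. Both are seated. Now the pale lid.

Call:
{"op": "step_arm", "data": {
  "increments": [
    {"tx":-1,"ty":-1,"tz":-20,"ax":0,"ay":0,"az":0,"claw":0},
    {"tx":0,"ty":0,"tz":-30,"ax":0,"ay":0,"az":0,"claw":0},
    {"tx":0,"ty":0,"tz":-30,"ax":0,"ay":0,"az":0,"claw":0},
    {"tx":0,"ty":0,"tz":-25,"ax":0,"ay":0,"az":0,"claw":0},
    {"tx":0,"ty":0,"tz":-15,"ax":0,"ay":0,"az":0,"claw":0},
    {"tx":0,"ty":0,"tz":-7,"ax":0,"ay":0,"az":0,"claw":0},
    {"tx":0,"ty":0,"tz":-3,"ax":0,"ay":0,"az":0,"claw":0},
    {"tx":0,"ty":0,"tz":0,"ax":0,"ay":0,"az":0,"claw":0},
    {"tx":0,"ty":0,"tz":0,"ax":0,"ay":0,"az":0,"claw":0}
  ]
}}

```text
time_s: 22.9
tcp_pos: [0.5629, 0.0964, 0.1325]
eef_rot: [-179.9, 0.0, -86.5]
contact_force: [0.2, -0.3, -0.1]
gripper_width: 0.0439
```

Call:
{"op": "step_arm", "data": {
  "increments": [
    {"tx":0,"ty":0,"tz":0,"ax":0,"ay":0,"az":0,"claw":-1},
    {"tx":0,"ty":0,"tz":0,"ax":0,"ay":0,"az":0,"claw":-1},
    {"tx":0,"ty":0,"tz":0,"ax":0,"ay":0,"az":0,"claw":-1},
    {"tx":0,"ty":0,"tz":0,"ax":0,"ay":0,"az":0,"claw":-1},
    {"tx":0,"ty":0,"tz":0,"ax":0,"ay":0,"az":0,"claw":-1},
    {"tx":0,"ty":0,"tz":0,"ax":0,"ay":0,"az":0,"claw":-1}
  ],
  "newtons": 55
}}

```text
time_s: 23.5
tcp_pos: [0.5624, 0.0963, 0.1319]
eef_rot: [-180.0, 0.0, -86.5]
contact_force: [-1.0, -0.2, 2.9]
gripper_width: 0.0135
```

Call:
{"op": "step_arm", "data": {
  "increments": [
    {"tx":0,"ty":0,"tz":4,"ax":0,"ay":0,"az":0,"claw":-1},
    {"tx":0,"ty":0,"tz":10,"ax":0,"ay":0,"az":0,"claw":-1},
    {"tx":0,"ty":0,"tz":15,"ax":0,"ay":0,"az":0,"claw":-1},
    {"tx":0,"ty":0,"tz":20,"ax":0,"ay":0,"az":0,"claw":-1},
    {"tx":0,"ty":0,"tz":20,"ax":0,"ay":0,"az":0,"claw":-1},
    {"tx":0,"ty":0,"tz":20,"ax":0,"ay":0,"az":0,"claw":-1},
    {"tx":0,"ty":0,"tz":15,"ax":0,"ay":0,"az":0,"claw":-1},
    {"tx":0,"ty":0,"tz":10,"ax":0,"ay":0,"az":0,"claw":-1},
    {"tx":0,"ty":0,"tz":0,"ax":0,"ay":0,"az":0,"claw":-1}
  ]
}}

```text
time_s: 24.4
tcp_pos: [0.5628, 0.0964, 0.2474]
eef_rot: [-179.9, 0.1, -86.5]
contact_force: [0.5, 0.3, -2.1]
gripper_width: 0.0138
```

```bash
cat >> h.py <<'E'
def held(c,s,zp):
    "plate edge of held lid (plate top zp), in tool frame"
    t=s['tcp_pos']; p=[t[0],t[1],np.radians(s['eef_rot'][2]+90)]
    P=sel(c,(t[0]-.1,t[0]+.1),(t[1]-.1,t[1]+.1),(zp-.005,zp+.004)); q=loc(P[:,:2],p); m=(abs(q)<[.07,.085]).all(1); q=q[m];P=P[m]
    b=q[(q[:,1]>-.062)&(q[:,1]<-.02)]; L=[];
    for y in np.arange(-.06,-.02,.005):
        k=b[abs(b[:,1]-y)<.0025,0]
        if len(k)>20: L.append((y,(k.min()+k.max())/2,k.max()-k.min()))
    L=np.array(L); print('held n',len(q),'y edge',np.quantile(q[:,1],.004).round(4),'x mid-2.1mm',(np.median(L[:,1])-.0021).round(4),'width',np.median(L[:,2]).round(4),'yaw',-np.degrees(np.polyfit(L[:,0],L[:,1],1)[0]).round(2))
    A=np.c_[q,np.ones(len(q))]; print('  tilt x,y rad',np.linalg.lstsq(A,P[:,2],rcond=None)[0].round(4))
E
python3 - <<'E'
from h import *
c,s=look('w11'); held(c,s,s['tcp_pos'][2]-.131+.108)
E
```

```text
tcp [0.5623 0.0963 0.246 ] [-1.7996e+02  3.0000e-02 -8.6480e+01] w 0.0135 F [-0.2 -0.9 -1.6]
held n 22028 y edge -0.0693 x mid-2.1mm 0.0003 width 0.1028 yaw -0.14
  tilt x,y rad [0.0023 0.0045 0.224 ]
```

View pics/w11.png

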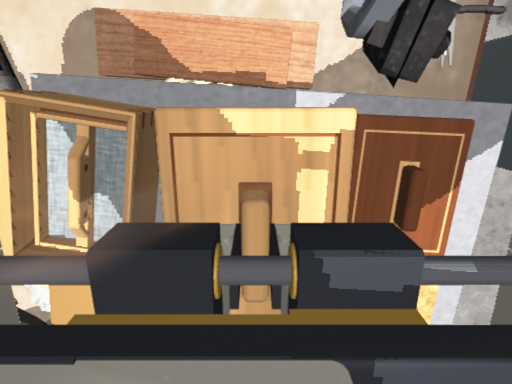

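The pale lid hangs level (tilt under 0.005 rad), centred on the tool within 0.5 mm. Carry it over the pale box.

Call:
{"op": "step_arm", "data": {
  "increments": [
    {"tx":6,"ty":0,"tz":0,"ax":0,"ay":0,"az":-1,"claw":-1},
    {"tx":15,"ty":0.5,"tz":0,"ax":0,"ay":0,"az":-1,"claw":-1},
    {"tx":22,"ty":1,"tz":0,"ax":0,"ay":0,"az":-2,"claw":-1},
    {"tx":25,"ty":1,"tz":0,"ax":0,"ay":0,"az":-2,"claw":-1},
    {"tx":25,"ty":1,"tz":0,"ax":0,"ay":0,"az":-2,"claw":-1},
    {"tx":24,"ty":0.5,"tz":0,"ax":0,"ay":0,"az":-1,"claw":-1},
    {"tx":15,"ty":0.5,"tz":0,"ax":0,"ay":0,"az":0,"claw":-1},
    {"tx":8,"ty":0,"tz":0,"ax":0,"ay":0,"az":0,"claw":-1},
    {"tx":2.5,"ty":0,"tz":-5,"ax":0,"ay":0,"az":0,"claw":-1},
    {"tx":0,"ty":0,"tz":-15,"ax":0,"ay":0,"az":0,"claw":-1},
    {"tx":0,"ty":0,"tz":-10,"ax":0,"ay":0,"az":0,"claw":-1},
    {"tx":0,"ty":0,"tz":0,"ax":0,"ay":0,"az":0,"claw":-1}
  ]
}}

```text
time_s: 25.65
tcp_pos: [0.7029, 0.1005, 0.213]
eef_rot: [179.8, -0.1, -95.5]
contact_force: [0.1, -0.4, -3.3]
gripper_width: 0.0136
```

Call:
{"op": "step_arm", "data": {
  "increments": [
    {"tx":0,"ty":0,"tz":0,"ax":0,"ay":0,"az":0,"claw":-1},
    {"tx":0,"ty":0,"tz":0,"ax":0,"ay":0,"az":0,"claw":-1}
  ]
}}

```text
time_s: 25.85
tcp_pos: [0.7049, 0.1009, 0.2164]
eef_rot: [-179.9, 0.0, -95.5]
contact_force: [0.2, 0.6, -2.5]
gripper_width: 0.0139
```

Run:
```python
from h import *
c,s=look('w12'); held(c,s,s['tcp_pos'][2]-.0235)
t=s['tcp_pos']; P=sel(c,(.6,.8),(0,.2),(.158,.1665)); q=loc(P[:,:2],[t[0],t[1],np.radians(s['eef_rot'][2]+90)])
print(len(q),np.quantile(q,[.02,.98],axis=0).round(4))
```

```text
tcp [0.7049 0.1009 0.2166] [-1.7993e+02  3.0000e-02 -9.5460e+01] w 0.014 F [-0.4  1.1 -3. ]
held n 22048 y edge -0.0692 x mid-2.1mm -0.0005 width 0.1029 yaw -0.11
  tilt x,y rad [0.0007 0.0037 0.1931]Traceback (most recent call last):
  File "<stdin>", line 4, in <module>
    return _quantile_unchecked(
        a, q, axis, out, overwrite_input, method, keepdims, weights)
    return _ureduce(a,
                    func=_quantile_ureduce_func,
    ...<5 lines>...
                    overwrite_input=overwrite_input,
                    method=method)
    r = func(a, **kwargs)
    result = _quantile(arr,
                       quantiles=q,
    ...<2 lines>...
                       out=out,
                       weights=wgt)
    slices_having_nans = np.isnan(arr[-1, ...])
                                  ~~~^^^^^^^^^
IndexError: index -1 is out of bounds for axis 0 with size 0
```

Call:
{"op": "step_arm", "data": {
  "increments": [
    {"tx":0.5,"ty":0,"tz":-5,"ax":0,"ay":0,"az":0,"claw":-1},
    {"tx":0,"ty":0,"tz":-5,"ax":0,"ay":0,"az":0,"claw":-1},
    {"tx":0,"ty":0,"tz":-3,"ax":0,"ay":0,"az":0,"claw":-1},
    {"tx":0,"ty":0,"tz":-3,"ax":0,"ay":0,"az":0,"claw":-1},
    {"tx":0,"ty":0,"tz":0,"ax":0,"ay":0,"az":0,"claw":-1}
  ]
}}

```text
time_s: 26.4
tcp_pos: [0.705, 0.1007, 0.1989]
eef_rot: [179.9, -0.0, -95.5]
contact_force: [0.5, -0.3, -2.9]
gripper_width: 0.0135
```

Call:
{"op": "step_arm", "data": {
  "increments": [
    {"tx":0,"ty":0,"tz":-2,"ax":0,"ay":0,"az":0,"claw":-1},
    {"tx":0,"ty":0,"tz":-2,"ax":0,"ay":0,"az":0,"claw":-1},
    {"tx":0,"ty":0,"tz":-1,"ax":0,"ay":0,"az":0,"claw":-1},
    {"tx":0,"ty":0,"tz":0,"ax":0,"ay":0,"az":0,"claw":-1}
  ]
}}

```text
time_s: 26.8
tcp_pos: [0.7053, 0.1007, 0.195]
eef_rot: [-180.0, 0.0, -95.5]
contact_force: [-0.3, -0.4, -0.7]
gripper_width: 0.0139
```

Call:
{"op": "step_arm", "data": {
  "increments": [
    {"tx":0,"ty":0,"tz":-1,"ax":0,"ay":0,"az":0,"claw":-1},
    {"tx":0,"ty":0,"tz":0,"ax":0,"ay":0,"az":0,"claw":-1},
    {"tx":0,"ty":0,"tz":0,"ax":0,"ay":0,"az":0,"claw":0},
    {"tx":0,"ty":0,"tz":0,"ax":0,"ay":0,"az":0,"claw":0},
    {"tx":0,"ty":0,"tz":0,"ax":0,"ay":0,"az":0,"claw":0},
    {"tx":0,"ty":0,"tz":0,"ax":0,"ay":0,"az":0,"claw":0},
    {"tx":0,"ty":0,"tz":10,"ax":0,"ay":0,"az":0,"claw":0},
    {"tx":0,"ty":0,"tz":25,"ax":0,"ay":0,"az":0,"claw":0},
    {"tx":0,"ty":0,"tz":30,"ax":0,"ay":0,"az":0,"claw":0},
    {"tx":-8,"ty":0,"tz":10,"ax":0,"ay":0,"az":0.3,"claw":0}
  ]
}}

```text
time_s: 27.8
tcp_pos: [0.699, 0.1007, 0.2728]
eef_rot: [-179.7, 0.1, -95.2]
contact_force: [0.3, 0.0, 0.9]
gripper_width: 0.0437
```

Call:
{"op": "step_arm", "data": {
  "increments": [
    {"tx":-20,"ty":0,"tz":0,"ax":0,"ay":0,"az":1,"claw":0},
    {"tx":-30,"ty":-0.5,"tz":0,"ax":0,"ay":0,"az":1,"claw":0},
    {"tx":-40,"ty":-0.5,"tz":0,"ax":0,"ay":0,"az":1,"claw":0},
    {"tx":-40,"ty":0,"tz":-5,"ax":0,"ay":0,"az":1,"claw":0},
    {"tx":-40,"ty":0,"tz":-10,"ax":0,"ay":0,"az":1,"claw":0},
    {"tx":-40,"ty":0,"tz":-10,"ax":0,"ay":0,"az":1,"claw":0},
    {"tx":-30,"ty":0,"tz":-5,"ax":0,"ay":0,"az":0,"claw":0},
    {"tx":-20,"ty":0,"tz":0,"ax":0,"ay":0,"az":0,"claw":0},
    {"tx":-10,"ty":0,"tz":0,"ax":0,"ay":0,"az":0,"claw":0},
    {"tx":0,"ty":0,"tz":0,"ax":0,"ay":0,"az":0,"claw":0},
    {"tx":0,"ty":0,"tz":0,"ax":0,"ay":0,"az":0,"claw":0},
    {"tx":0,"ty":0,"tz":0,"ax":0,"ay":0,"az":0,"claw":0}
  ]
}}

```text
time_s: 29.0
tcp_pos: [0.4281, 0.0999, 0.2387]
eef_rot: [-180.0, -0.0, -89.2]
contact_force: [0.7, -0.7, -0.6]
gripper_width: 0.0437
```

Run:
```python
from h import *
c,s=look('w13'); grip(c,s,.128,.137)
c=cap('scene');P=sel(c,*REG['box_light'],(.16,.19)); P=P[P[:,2]>.166]; print('light lid plate z',len(P),np.quantile(P[:,2],[.1,.5,.9]),*fit_plate(P[:,:2],0,0))
```

```text
tcp [0.428  0.0999 0.2385] [ 1.7999e+02 -2.0000e-02 -8.9210e+01] w 0.0439 F [0.4 0.3 0.1]
grip n 1084 [0.4288 0.0985 1.25  ] size [0.0133 0.0541] z 0.1319
  corrected-tcp mm: [-1.3 -1.4] yaw err 0.45503373278747006
light lid plate z 1058 [0.16986394 0.17236006 0.17500918] [ 0.70306007  0.10168147 -5.5       ] [0.1041874  0.13738405]
```

The pale lid is seated: plate top about 0.171 once the scene bias of +1.1 mm is removed, yaw −5.5° as the box. Now the dark lid.

Call:
{"op": "step_arm", "data": {
  "increments": [
    {"tx":-1.2,"ty":-1,"tz":-20,"ax":0,"ay":0,"az":0.2,"claw":0},
    {"tx":0,"ty":0,"tz":-28,"ax":0,"ay":0,"az":0,"claw":0},
    {"tx":0,"ty":0,"tz":-27,"ax":0,"ay":0,"az":0,"claw":0},
    {"tx":0,"ty":0,"tz":-17,"ax":0,"ay":0,"az":0,"claw":0},
    {"tx":0,"ty":0,"tz":-10,"ax":0,"ay":0,"az":0,"claw":0},
    {"tx":0,"ty":0,"tz":-5,"ax":0,"ay":0,"az":0,"claw":0},
    {"tx":0,"ty":0,"tz":0,"ax":0,"ay":0,"az":0,"claw":0},
    {"tx":0,"ty":0,"tz":0,"ax":0,"ay":0,"az":0,"claw":0}
  ]
}}

```text
time_s: 29.9
tcp_pos: [0.4266, 0.099, 0.1323]
eef_rot: [-179.9, 0.0, -89.0]
contact_force: [-0.7, -0.2, 0.2]
gripper_width: 0.0437
```

Call:
{"op": "step_arm", "data": {
  "increments": [
    {"tx":0,"ty":0,"tz":0,"ax":0,"ay":0,"az":0,"claw":-1},
    {"tx":0,"ty":0,"tz":0,"ax":0,"ay":0,"az":0,"claw":-1},
    {"tx":0,"ty":0,"tz":0,"ax":0,"ay":0,"az":0,"claw":-1},
    {"tx":0,"ty":0,"tz":0,"ax":0,"ay":0,"az":0,"claw":-1},
    {"tx":0,"ty":0,"tz":0,"ax":0,"ay":0,"az":0,"claw":-1},
    {"tx":0,"ty":0,"tz":0,"ax":0,"ay":0,"az":0,"claw":-1}
  ],
  "newtons": 55
}}

```text
time_s: 30.5
tcp_pos: [0.4261, 0.0988, 0.1319]
eef_rot: [-180.0, 0.0, -89.0]
contact_force: [-1.2, -0.0, 3.0]
gripper_width: 0.0134
```

Call:
{"op": "step_arm", "data": {
  "increments": [
    {"tx":0,"ty":0,"tz":4,"ax":0,"ay":0,"az":0,"claw":-1},
    {"tx":0,"ty":0,"tz":10,"ax":0,"ay":0,"az":0,"claw":-1},
    {"tx":0,"ty":0,"tz":15,"ax":0,"ay":0,"az":0,"claw":-1},
    {"tx":0,"ty":0,"tz":20,"ax":0,"ay":0,"az":0,"claw":-1},
    {"tx":0,"ty":0,"tz":20,"ax":0,"ay":0,"az":0,"claw":-1},
    {"tx":0,"ty":0,"tz":20,"ax":0,"ay":0,"az":0,"claw":-1},
    {"tx":0,"ty":0,"tz":15,"ax":0,"ay":0,"az":0,"claw":-1},
    {"tx":0,"ty":0,"tz":10,"ax":0,"ay":0,"az":0,"claw":-1},
    {"tx":0,"ty":0,"tz":0,"ax":0,"ay":0,"az":0,"claw":-1}
  ]
}}

```text
time_s: 31.4
tcp_pos: [0.4266, 0.099, 0.2471]
eef_rot: [-179.9, 0.1, -89.0]
contact_force: [0.6, -0.2, -3.3]
gripper_width: 0.0137
```

Run:
```python
from h import *
c,s=look('w14'); held(c,s,s['tcp_pos'][2]-.0235)
# dark box centre from w6: far-side edges, using both views
for n in('w0','w6'):
    c=dict(np.load(n+'.npz')); P=sel(c,*REG['box_dark'],(.1595,.166)); q=loc(P[:,:2],[.5532,.2655,np.radians(-6.7)]); print(n,np.quantile(q,[.01,.99],axis=0).round(4).tolist())
```

```text
tcp [0.426  0.0988 0.2459] [-1.7997e+02  4.0000e-02 -8.8990e+01] w 0.0139 F [-1.5  0.2 -2.7]
held n 21827 y edge -0.0686 x mid-2.1mm 0.0002 width 0.1028 yaw 0.04
  tilt x,y rad [0.0015 0.0038 0.2237]
w0 [[-0.0474, -0.0675], [0.0524, 0.0682]]
w6 [[-0.0474, -0.0678], [0.0522, 0.0677]]
```

Call:
{"op": "step_arm", "data": {
  "increments": [
    {"tx":5,"ty":7,"tz":0,"ax":0,"ay":0,"az":-0.7,"claw":-1},
    {"tx":12,"ty":16,"tz":0,"ax":0,"ay":0,"az":-1,"claw":-1},
    {"tx":18,"ty":24,"tz":0,"ax":0,"ay":0,"az":-1,"claw":-1},
    {"tx":21,"ty":27,"tz":0,"ax":0,"ay":0,"az":-1,"claw":-1},
    {"tx":21,"ty":27,"tz":0,"ax":0,"ay":0,"az":-1,"claw":-1},
    {"tx":20,"ty":26,"tz":0,"ax":0,"ay":0,"az":-1,"claw":-1},
    {"tx":16,"ty":21,"tz":0,"ax":0,"ay":0,"az":-1,"claw":-1},
    {"tx":10,"ty":13,"tz":0,"ax":0,"ay":0,"az":-1,"claw":-1},
    {"tx":4,"ty":5,"tz":-5,"ax":0,"ay":0,"az":0,"claw":-1},
    {"tx":0,"ty":0,"tz":-15,"ax":0,"ay":0,"az":0,"claw":-1},
    {"tx":0,"ty":0,"tz":-10,"ax":0,"ay":0,"az":0,"claw":-1},
    {"tx":0,"ty":0,"tz":0,"ax":0,"ay":0,"az":0,"claw":-1}
  ]
}}

```text
time_s: 32.65
tcp_pos: [0.552, 0.2641, 0.2131]
eef_rot: [179.8, -0.2, -96.7]
contact_force: [0.1, -0.2, -3.1]
gripper_width: 0.0135
```

Call:
{"op": "step_arm", "data": {
  "increments": [
    {"tx":0,"ty":0,"tz":0,"ax":0,"ay":0,"az":0,"claw":-1},
    {"tx":0,"ty":0,"tz":0,"ax":0,"ay":0,"az":0,"claw":-1}
  ]
}}

```text
time_s: 32.85
tcp_pos: [0.5534, 0.2648, 0.2165]
eef_rot: [-179.9, 0.0, -96.7]
contact_force: [-0.0, 1.1, -2.6]
gripper_width: 0.0131
```

Call:
{"op": "step_arm", "data": {
  "increments": [
    {"tx":0,"ty":0.2,"tz":-5,"ax":0,"ay":0,"az":0,"claw":-1},
    {"tx":0,"ty":0,"tz":-5,"ax":0,"ay":0,"az":0,"claw":-1},
    {"tx":0,"ty":0,"tz":-3,"ax":0,"ay":0,"az":0,"claw":-1},
    {"tx":0,"ty":0,"tz":-3,"ax":0,"ay":0,"az":0,"claw":-1},
    {"tx":0,"ty":0,"tz":0,"ax":0,"ay":0,"az":0,"claw":-1}
  ]
}}

```text
time_s: 33.35
tcp_pos: [0.5528, 0.2648, 0.199]
eef_rot: [180.0, -0.0, -96.7]
contact_force: [0.9, -0.1, -2.7]
gripper_width: 0.0137
```

Call:
{"op": "step_arm", "data": {
  "increments": [
    {"tx":0,"ty":0,"tz":-2,"ax":0,"ay":0,"az":0,"claw":-1},
    {"tx":0,"ty":0,"tz":-2,"ax":0,"ay":0,"az":0,"claw":-1},
    {"tx":0,"ty":0,"tz":-2,"ax":0,"ay":0,"az":0,"claw":-1},
    {"tx":0,"ty":0,"tz":0,"ax":0,"ay":0,"az":0,"claw":-1},
    {"tx":0,"ty":0,"tz":0,"ax":0,"ay":0,"az":0,"claw":-1}
  ]
}}

```text
time_s: 33.85
tcp_pos: [0.5531, 0.265, 0.1949]
eef_rot: [-180.0, 0.0, -96.7]
contact_force: [-4.5, -0.8, 5.7]
gripper_width: 0.0137
```

Seated with a light push. Release, go up and check.

Call:
{"op": "step_arm", "data": {
  "increments": [
    {"tx":0,"ty":0,"tz":0,"ax":0,"ay":0,"az":0,"claw":0},
    {"tx":0,"ty":0,"tz":0,"ax":0,"ay":0,"az":0,"claw":0},
    {"tx":0,"ty":0,"tz":0,"ax":0,"ay":0,"az":0,"claw":0},
    {"tx":0,"ty":0,"tz":0,"ax":0,"ay":0,"az":0,"claw":0},
    {"tx":0,"ty":0,"tz":10,"ax":0,"ay":0,"az":0,"claw":0},
    {"tx":0,"ty":0,"tz":25,"ax":0,"ay":0,"az":0,"claw":0},
    {"tx":0,"ty":0,"tz":45,"ax":0,"ay":0,"az":0,"claw":0},
    {"tx":-5,"ty":0,"tz":50,"ax":0,"ay":0,"az":0,"claw":0},
    {"tx":-20,"ty":-5,"tz":45,"ax":0,"ay":0,"az":0,"claw":0},
    {"tx":-20,"ty":-10,"tz":45,"ax":0,"ay":0,"az":0,"claw":0},
    {"tx":-10,"ty":-10,"tz":45,"ax":0,"ay":0,"az":0,"claw":0},
    {"tx":0,"ty":0,"tz":10,"ax":0,"ay":0,"az":0,"claw":0}
  ]
}}

```text
time_s: 35.05
tcp_pos: [0.4981, 0.2388, 0.4762]
eef_rot: [-179.5, 0.4, -96.7]
contact_force: [-0.4, 0.5, 0.3]
gripper_width: 0.0439
```

Call:
{"op": "step_arm", "data": {
  "increments": [
    {"tx":0,"ty":0,"tz":0,"ax":0,"ay":0,"az":0,"claw":0},
    {"tx":0,"ty":0,"tz":0,"ax":0,"ay":0,"az":0,"claw":0},
    {"tx":0,"ty":0,"tz":0,"ax":0,"ay":0,"az":0,"claw":0}
  ]
}}

```text
time_s: 35.35
tcp_pos: [0.498, 0.24, 0.4667]
eef_rot: [179.9, -0.1, -96.7]
contact_force: [0.1, 1.1, -1.1]
gripper_width: 0.0437
```

Run:
```python
from h import *
c,s=look('w15'); sc=cap('scene'); cv2.imwrite('pics/s15.png',cv2.resize(sc['image'][120:290,90:310],None,fx=2.5,fy=2.5))
B=dict(box_dark=(.5532,.2655,-6.7),box_light=(.7053,.1011,-5.5))
for n,cc in(('wrist',c),('scene',sc)):
  for k in('box_dark','box_light'):
    P=sel(cc,*REG[k],(.165,.1765))
    if len(P)>300:
        A=np.c_[P[:,:2]-P[:,:2].mean(0),np.ones(len(P))]; l=np.linalg.lstsq(A,P[:,2],rcond=None)[0]
        print(n,k,len(P),*fit_plate(P[:,:2],0,0),'z',np.median(P[:,2]).round(4),'tilt',l[:2].round(4),'box',B[k])
s0=dict(np.load('scene0.npz'))
for k,x,y,z in(('tin',(.68,.78),(.26,.36),(.1,.13)),('block',(.63,.77),(.19,.27),(.11,.135))):
    print(k,[sel(q,x,y,z)[:,:2].mean(0).round(4) for q in(s0,sc)])
```

```text
tcp [0.4981 0.24   0.4666] [ 1.7989e+02 -1.2000e-01 -9.6680e+01] w 0.0437 F [-0.2  0.3  0.4]
wrist box_dark 6441 [ 0.55505553  0.26468502 -6.75      ] [0.10066578 0.13723756] z 0.1715 tilt [-0.0004  0.0011] box (0.5532, 0.2655, -6.7)
wrist box_light 8464 [ 0.70646636  0.10140146 -5.25      ] [0.1016793  0.13682855] z 0.1714 tilt [0.0035 0.0003] box (0.7053, 0.1011, -5.5)
scene box_dark 1108 [ 0.55105051  0.26575237 -6.5       ] [0.10274801 0.13820457] z 0.1723 tilt [0.012  0.0055] box (0.5532, 0.2655, -6.7)
scene box_light 987 [ 0.70353613  0.10172304 -5.75      ] [0.10433126 0.13832932] z 0.1721 tilt [0.0148 0.0041] box (0.7053, 0.1011, -5.5)
tin [array([0.7203, 0.3051]), array([0.7217, 0.3048])]
block [array([0.6885, 0.2247]), array([0.6875, 0.224 ])]
```

View pics/s15.png

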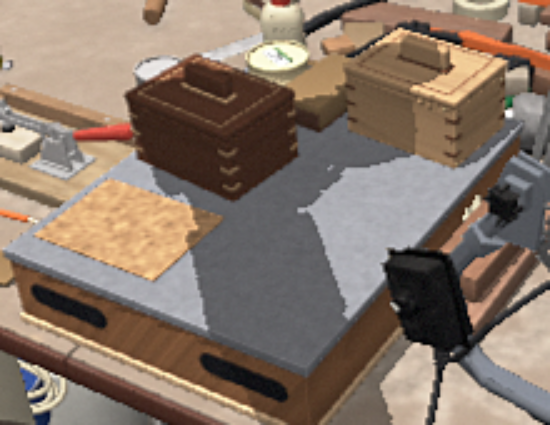

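Both boxes are closed by the lids of their own wood, dark at (215,100) and pale at (425,75). The tin and block are where they were, and the arm is clear. Handing in.

```bash
python3 -c "
from plant import r
print(r.close_job(), r.get_state()['time_s'])"
```

```text
the job is handed in; nothing more can be done
the job is handed in; nothing more can be done
```

I swapped the tills, parking the pale one on the mat on the way, closed each box with the lid of its own wood and handed the job in at about 35 s of the 128 s allowed. The hand-in reports no verdict.

- **Lids:** both plate tops read z ≈ 0.1715 in the wrist view (seated is 0.171), within about 1 mm of the box centres, within 0.3° of square and level to under 0.004 rad.
- **Tills:** before the lids went on, their grip tops read 0.150 (dark) and 0.151 (pale), against 0.150 when seated. I could not see the tills again afterwards.
- **Bystanders:** the wax tin and sanding block measure within about 1.5 mm of where they started. The arm was clear of everything at the end.

The scene and wrist cameras disagreed by about 3–4 mm in x throughout. I took this as calibration error and corrected for it by checking the fingers against the TCP. The scene camera also read the lids about 1 mm high and tilted by 0.012–0.015 rad, still within the limits.

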